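# Wheel the figurine caddy into its bay by the curing box

## Task

Push the little wheeled caddy, with the figurine standing on it, along the shelf until its two swivel castors trail straight behind their pivots, then steer it into the white parking bay and ease it right up against the bay's end stop. Lean on it there with a steady 8 N or so (6 to 10) for half a second to be sure that it is home, never pushing harder than 20 N on the way, then let go and leave it parked against the stop. Keep its wheels on the shelf and the figurine upright in its place on the deck and untouched, and leave the tweezers and the trays alone.

Things in the scene. Friction and masses are not known exactly. Their poses are not given: they have to be found in the camera images.
- caddy: Aluminium caddy on four 20 mm wheels, 0.55-0.75 kg loaded. Origin: on the shelf under its centre; +x is forward (roughly towards the bay at the start), z up. Deck 100 mm wide, front edge at x = +65 mm, 26 to 34 mm above the shelf, lip to 40 mm; behind x = -25 mm only 40 mm wide so the castors show. Rolling takes 1 to 2 N; it hardly coasts.
- push_plate (a point): Middle of the rear face of the caddy's upright push plate, at x = -65 mm, y = 0, 55 mm above the shelf; axes as the caddy's. Rubber-faced plate 94 mm wide (y), 5 mm thick, from 33 to 83 mm above the shelf, free space behind and above. Push forward squarely on this face with one fingertip or with two spread ones.
- front_axle (a point): Middle of the caddy's front axle, at x = +45 mm of the caddy, 10 mm above the shelf; axes as the caddy's. The two front wheels (y = +-34 mm) do not swivel: this point moves only along the caddy's x and the caddy turns about it.
- bay: White U-shaped parking bay fixed to the shelf, walls 36 mm high. Origin: the spot on the shelf where the caddy's origin stands when home; +x is the way in, so at home the axes of both coincide. The rigid end stop's face is at x = +65 mm. Straight walls 108 mm apart inside (8 mm wider than the caddy), x = -50 mm to the stop; mouth flared to about 150 mm at x = -88 mm.
- castor_l_wheel (a point): Wheel centre of the left swivel castor (20 mm wheel), 12 mm off its pivot axis, which is at x = -34 mm, y = +37 mm of the caddy. The point's x axis points from wheel to pivot; trailing straight it is parallel to the caddy's x, the wheel at x = -46 mm of the caddy. Starts well askew, swings all round; 40 to 60 mm of rolling forward straightens it.
- castor_r_wheel (a point): The same for the right swivel castor; pivot at x = -34 mm, y = -37 mm of the caddy. It may start at any angle.
- figurine: Grey resin figurine, 72 mm tall on a 40 mm round base, 40 g, standing loose on the deck 15 to 27 mm ahead of the caddy's origin. Origin: centre of the underside of its base, 34 mm above the shelf; z is its upright axis.
- tweezers: Bystander: stainless tweezers 126 mm long, lying on the blue mat. Origin underneath the middle.
- trays: Bystander: stack of three clear parts trays, 110 x 150 mm, 72 mm high. Origin under the centre.
Mind the look-alikes: they are no part of the job. Leave any yellow look-alike of the caddy alone.

How it is judged:
By the outcome, as a careful person would: the job done as asked, in the order asked, and still so for the second after the job is handed in, with the robot touching nothing.
It also fails if it takes over 72 s, if anything falls off the work surface, if the arm or the gripper's body presses on something with over 40 N, if the wrist force passes 120 N, or if a joint passes its speed limit or range.

## Robot

A 6-joint arm with a two-finger parallel gripper is mounted at the origin on the work surface. World frame = base frame: x ahead of the robot, y to its left, z up, the work surface at z = 0. Lengths are in m, angles in rad, forces in N, time in s.
With the tool pointing down it reaches from about 0.325 to 0.875 m from the base axis. Payload 4.4 kg.
Tool frame: the origin (TCP) lies at the very end of the fingers, on their centre line; the grasp point (between the pads) lies 19 mm behind it (arm.hold_point_z is the distance from the TCP to the grasp point, in m); z points along the fingers, y is the direction in which the jaws open and shut (so a half turn about z gives the same grasp; the last joint's range is limited). The gripper opens to 85 mm and grips with 20 to 120 N. Pads are 22 mm wide; open, the fingers measure 114 mm over their backs; the gripper's body (76 mm by 85 mm) begins 54 mm behind the grasp point. The pads swing forward as they close: fully open they stand 13 mm farther back than shut.
Start: joints at [1.028, 0.207, 1.542, -0, 1.393, -0.15], TCP at [0.22, 0.531, 0.231] pointing down, gripper open.
Joint ranges: [-2.73, 2.73], [-0.86, 2.22], [0.23, 2.46], [-1.11, 4.25], [0.08, 2.63], [-2.82, 2.82]. Speed limits (rad/s): [2.79, 2.79, 3.14, 3.14, 3.14, 3.14].

## Interface

Orientations are given as a 3x3 rotation matrix whose columns are the frame's x, y, z axes.
In Python, from station import sensors, grab_frame, camera_params, arm, masks_of, landmark_of gives the robot as it stands.
- The arm moves only by the tool arm_command, never from a script. Its argument "steps" is a list of rows, each an object of numbers: "dx", "dy", "dz": the shift along the tool's x, y, z in mm; "rx", "ry", "rz": the turn, a rotation vector about the tool's x, y, z in degrees; "gripper": the finger opening in mm, from 0 to 85.4. In form: [{"dx": .., "dy": .., "dz": .., "rx": .., "ry": .., "rz": .., "gripper": ..}, ...]. A call has 1 to 10 rows; each row is the pose to reach, as a shift and turn from the pose commanded when the call began, along the tool's axes at that moment; what a row does not reach only later rows make up. A row lasts 1/12 s, in which the tool goes at most 41.7 mm and 7.16 degrees, less where a joint would pass 70% of its speed; a pose out of reach is approached as far as the arm can. A call with a gripper value outside its range is refused whole. The fingers move at their own pace and stop on an object; the grip force is fixed at half the most. Time passes only in rows, so rows that repeat a pose let the fingers close. It gives the time, the measured TCP pose, the force and the opening at its end, in the units of the state.
- sensors.read_state(): the state, without advancing time (a new reading comes with each control period).
- grab_frame(name): name is "scene" or "top" or "wrist"; returns (picture, depth): 480x640x3 uint8, red, green, blue; 480x640 float32, m along the optical axis (not along the pixel's ray), 0 where there is no reading.
- camera_params(name): a dict with "fx", "fy", "cx", "cy" (pixels), "pose" (4x4, takes a point from camera to world coordinates); the wrist camera has in their place "hand_eye" (4x4, takes a point from camera to tool coordinates, whose origin is the TCP and whose axes are the flange's). Camera axes: x right, y down, z forward; pixel columns grow to the right and rows downward; lengths in m; the calibration is good to about 2 mm. A picture is of the moment at which its call begins: read the wrist's pose just before it. camera_params takes no time and is no camera call.
- arm.job_done(): hands the job in, once; it reports no verdict.
Trained networks look in the newest picture that a camera, given by its name, has taken for a name from the list of things; names that differ only in an ending like _2 or _b are one class to them, and where a whole thing is asked for, a point or a joint stands for the part that bears it (a point fixed in the world has none). Each returns a list of dicts, best first, with "score" (0 to 1); they miss things now and then, are a little off and sometimes report something else, mostly with a low value. They report only what shows in the picture. A call takes as long as a camera call. They do not tell look-alikes from the thing itself.
- masks_of(camera, name): "pixels" (480x640 bool, what is visible of it).
- landmark_of(camera, name): "point" ([x, y, z] in m, in world coordinates, good to about 4 mm: a listed point, or the origin of a listed thing).
The state is a dict: "t": time; "q": joint angles; "dq": joint speeds; "joint_efforts": joint torques, N m; "position": TCP position; "eef_rot": TCP orientation; "ft_force": force on the tool from outside, world axes, zero at the start; "torque": the same for the moment, N m; "finger_gap": finger opening in m.
Only numpy, scipy, OpenCV 4.12 (cv2) and the standard library are available. Lean on these libraries where they do the work, as an engineer would, in place of code of your own. Each camera call takes 0.05 s, during which the arm holds its last target.

## Working session

There is one attempt and no reset: what is moved stays moved. The work goes in short steps, Python scripts to look and compute and a tool call to move; the robot and the scene stay as the last step left them, time stands still between calls to the robot, and variables do not carry over. Pictures are saved under pics/ and viewed, and the job is handed in when it is done.

Besides the shell and the picture viewer there is one more tool, called after "Emit:" by a JSON object that holds its "api" and its "payload". arm_command: Moves the arm, as the interface text tells. Its arguments: {"type":"object","properties":{"steps":{"type":"array","items":{"type":"object","properties":{"dx":{"type":"number"},"dy":{"type":"number"},"dz":{"type":"number"},"rx":{"type":"number"},"ry":{"type":"number"},"rz":{"type":"number"},"gripper":{"type":"number"}}}}},"required":["steps"]}

```bash
mkdir -p pics; ls; cat > h.py <<'E'
import numpy as np, cv2
from station import sensors, grab_frame, camera_params, arm, masks_of, landmark_of
def save(n,img,crop=None,scale=1):
    if crop: x0,y0,x1,y1=crop; img=img[y0:y1,x0:x1]
    if scale!=1: img=cv2.resize(img,None,fx=scale,fy=scale,interpolation=cv2.INTER_CUBIC)
    cv2.imwrite('pics/'+n+'.png',img[:,:,::-1])
def world(cam,d,us,vs,dep=None,P=None):
    p=camera_params(cam)
    us=np.asarray(us,float);vs=np.asarray(vs,float)
    z=d[vs.astype(int),us.astype(int)] if dep is None else dep
    X=np.stack([(us-p['cx'])/p['fx']*z,(vs-p['cy'])/p['fy']*z,z],-1)
    T=p['pose'] if P is None else P
    T=np.array(T)
    return X@T[:3,:3].T+T[:3,3]
def onplane(cam,us,vs,h,P=None):
    p=camera_params(cam);T=np.array(p['pose'] if P is None else P)
    us=np.asarray(us,float);vs=np.asarray(vs,float)
    r=np.stack([(us-p['cx'])/p['fx'],(vs-p['cy'])/p['fy'],np.ones_like(us)],-1)@T[:3,:3].T
    return T[:3,3]+r*((h-T[2,3])/r[...,2])[...,None]
E
python3 - <<'E'
from h import *
s=sensors.read_state(); print({k:np.round(v,3) for k,v in s.items()})
for c in('top','scene','wrist'):
    i,d=grab_frame(c); save(c+'0',i); np.savez('pics/'+c+'0.npz',i=i,d=d); print(c,{k:np.round(v,3) for k,v in camera_params(c).items()})
E
```

```text
pics
{'t': np.float64(0.0), 'q': array([ 1.027,  0.207,  1.543,  0.   ,  1.393, -0.151]), 'dq': array([ 0.001,  0.   , -0.   , -0.   ,  0.002,  0.003]), 'joint_efforts': array([ 2.0000e-03, -3.8302e+01, -2.9161e+01,  0.0000e+00,  1.0000e-02,
        0.0000e+00]), 'position': array([0.22 , 0.531, 0.23 ]), 'eef_rot': array([[-0.924,  0.383, -0.001],
       [ 0.383,  0.924, -0.002],
       [ 0.   , -0.002, -1.   ]]), 'ft_force': array([-0.043,  0.5  ,  0.289]), 'torque': array([ 0.017,  0.069, -0.016]), 'finger_gap': np.float64(0.085)}
top {'fx': np.float64(624.717), 'fy': np.float64(624.717), 'cx': np.float64(318.811), 'cy': np.float64(241.041), 'pose': array([[-0.024, -0.992,  0.126,  0.353],
       [-1.   ,  0.025,  0.007, -0.076],
       [-0.01 , -0.126, -0.992,  1.344],
       [ 0.   ,  0.   ,  0.   ,  1.   ]])}
scene {'fx': np.float64(570.088), 'fy': np.float64(570.088), 'cx': np.float64(322.076), 'cy': np.float64(244.905), 'pose': array([[-0.131,  0.76 , -0.636,  1.192],
       [ 0.991,  0.088, -0.099,  0.052],
       [-0.02 , -0.644, -0.765,  0.856],
       [ 0.   ,  0.   ,  0.   ,  1.   ]])}
wrist {'fx': np.float64(421.188), 'fy': np.float64(421.188), 'cx': np.float64(313.336), 'cy': np.float64(237.937), 'hand_eye': array([[-0.001, -0.944, -0.329,  0.085],
       [ 1.   , -0.001, -0.   , -0.   ],
       [ 0.   , -0.329,  0.944, -0.142],
       [ 0.   ,  0.   ,  0.   ,  1.   ]])}
```

View pics/top0.png

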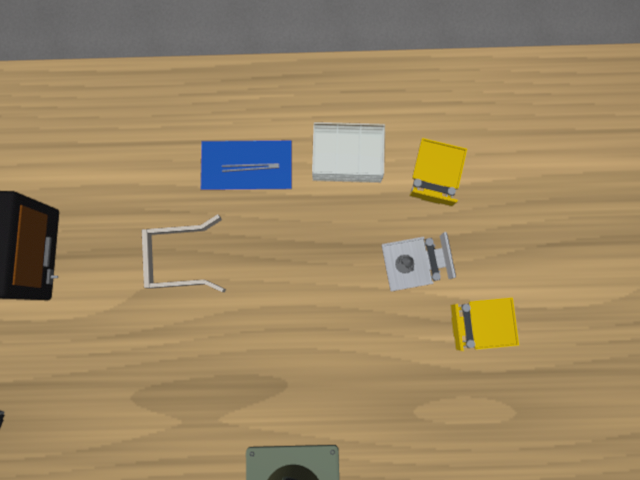

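View pics/scene0.png

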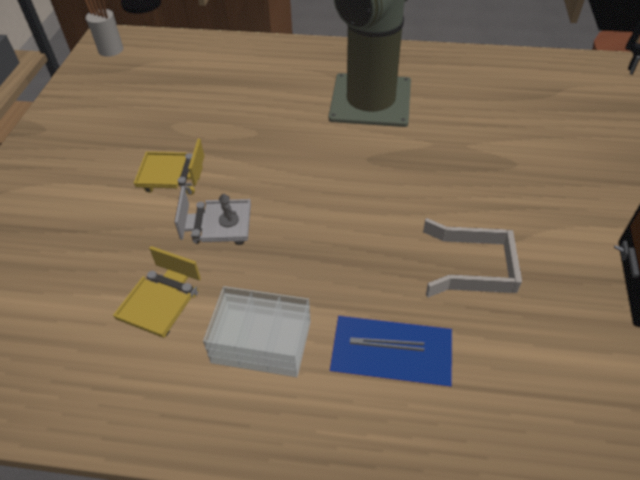

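View pics/wrist0.png

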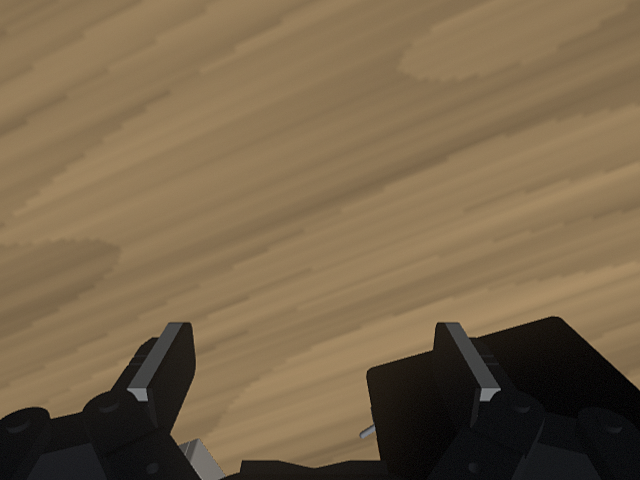

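The grey aluminium caddy with the figurine is at top (408,263). The look-alikes are the two yellow caddies at (440,170) and (487,323). The bay is at (185,255), the tweezers at (248,166) and the trays at (348,152). I choose the grey one and check it in close crops.

```bash
python3 - <<'E'
from h import *
z=np.load('pics/top0.npz');i=z['i']
a=cv2.resize(i[220:305,370:470],None,fx=6,fy=6,interpolation=cv2.INTER_CUBIC)
b=cv2.resize(i[205:300,130:235],None,fx=6,fy=6,interpolation=cv2.INTER_CUBIC)
save('ca',a);save('cb',b)
for n in ['caddy','push_plate','front_axle','bay','castor_l_wheel','castor_r_wheel','figurine','tweezers','trays']:
  for c in('top','scene'):
    if n=='caddy': grab_frame(c)
    try:
        print(n,c,[(round(r['score'],2),np.round(r['point'],4)) for r in landmark_of(c,n)])
    except Exception as e: print(n,c,e)
print(sensors.read_state()['t'])
E
```

```text
caddy top [(0.97, array([ 0.6658, -0.3222, -0.0012])), (0.62, array([ 0.3369, -0.4028, -0.0012])), (0.58, array([ 0.4657, -0.2711, -0.0036]))]
caddy scene [(0.86, array([ 0.3378, -0.404 , -0.0008])), (0.7, array([ 4.706e-01, -2.713e-01, -4.000e-04])), (0.68, array([ 0.6603, -0.3218, -0.0013]))]
push_plate top [(0.97, array([ 0.6006, -0.3088,  0.0536])), (0.73, array([ 0.4817, -0.336 ,  0.0528])), (0.33, array([ 0.4633, -0.2452,  0.034 ]))]
push_plate scene [(0.91, array([ 0.6032, -0.3095,  0.0561])), (0.75, array([ 0.333 , -0.3365,  0.0553])), (0.72, array([ 0.4741, -0.3345,  0.0559]))]
front_axle top [(0.87, array([ 0.4611, -0.2228,  0.0082])), (0.78, array([ 0.3378, -0.45  ,  0.0124])), (0.66, array([ 0.6999, -0.3373,  0.0095]))]
front_axle scene [(0.78, array([ 0.7037, -0.335 ,  0.0072])), (0.68, array([ 0.4617, -0.2256,  0.008 ])), (0.65, array([ 0.3423, -0.4501,  0.0112]))]
bay top []
bay scene [(0.6, array([0.4891, 0.2248, 0.0048]))]
castor_l_wheel top [(0.41, array([ 0.624 , -0.2779,  0.0134])), (0.36, array([ 0.3711, -0.3578,  0.0103]))]
castor_l_wheel scene [(0.62, array([ 0.6261, -0.2764,  0.0088]))]
castor_r_wheel top [(0.44, array([ 0.2962, -0.3646,  0.0065]))]
castor_r_wheel scene [(0.42, array([ 0.498 , -0.3093,  0.0119]))]
figurine top [(0.52, array([ 0.464 , -0.242 ,  0.0352]))]
figurine scene [(0.71, array([ 0.4668, -0.2454,  0.0373]))]
tweezers top [(0.55, array([0.6932, 0.0771, 0.0037]))]
tweezers scene [(0.86, array([0.6873, 0.0765, 0.0037]))]
trays top [(0.63, array([ 7.069e-01, -1.341e-01,  3.000e-04]))]
trays scene [(0.68, array([ 0.4677, -0.2722, -0.0021])), (0.65, array([ 0.7064, -0.1301, -0.0019])), (0.24, array([ 0.4688, -0.2469,  0.0391]))]
1.15
```

View pics/ca.png

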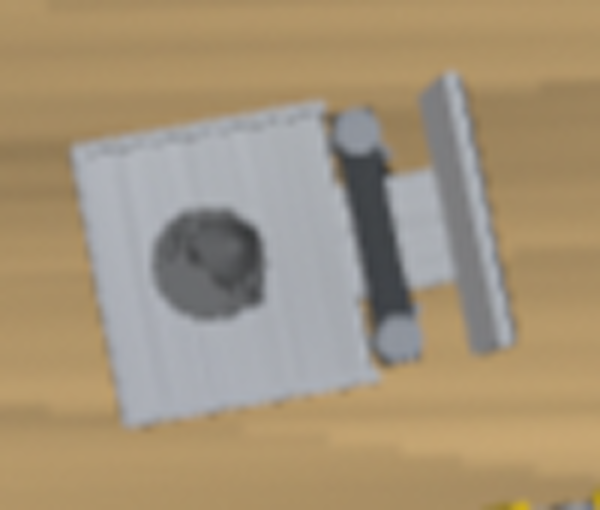

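View pics/cb.png

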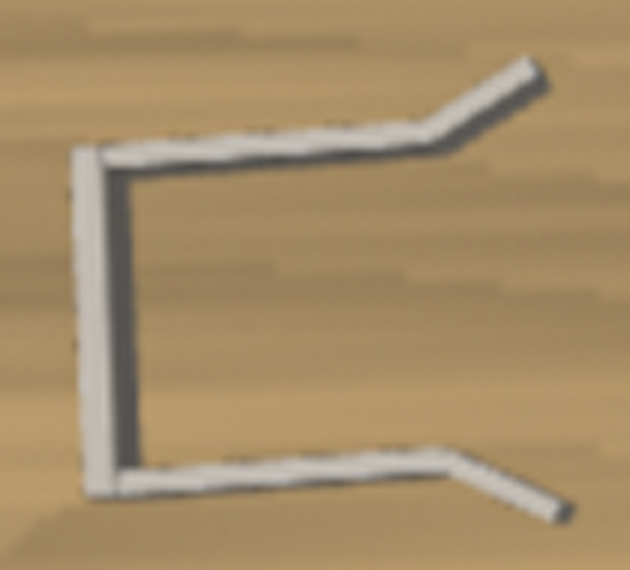

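```bash
cat > pose.py <<'E'
from h import *
def L(pts,ox,oy,h,cam='top',s=6):
    p=np.array(pts,float); return onplane(cam,ox+(p[:,0]+.5)/s-.5,oy+(p[:,1]+.5)/s-.5,h)
E
python3 - <<'E'
from pose import *
c=L([(75,148),(125,425),(323,103),(376,380)],370,220,0.040)
print(np.round(c,4)); 
print('w',np.linalg.norm(c[0]-c[1]),np.linalg.norm(c[2]-c[3]),'l',np.linalg.norm(c[0]-c[2]),np.linalg.norm(c[1]-c[3]))
f=(c[0]+c[1]-c[2]-c[3]);th=np.arctan2(f[1],f[0]); g=c[0]-c[1];th2=np.arctan2(-g[0],g[1])
print(np.degrees([th,th2, np.arctan2(-(c[0]-c[1])[0]*-1,0)]), 90-np.degrees(np.arctan2(g[0]*0+0,1)))
print('width dir',g, 'fwd from width',np.degrees(np.arctan2(g[0],-g[1])))
u=np.array([np.cos(th),np.sin(th)]); print('orig',(c[0]+c[1])[:2]/2-0.065*u)
pl=L([(455,72),(512,342),(425,92),(475,352)],370,220,0.083); print('plate',np.round(pl,4))
b=L([(108,167),(415,146),(122,470),(435,450)],130,205,0.036); print('bay',np.round(b,4))
f=(b[0]+b[2]-b[1]-b[3]);th=np.arctan2(f[1],f[0]);u=np.array([np.cos(th),np.sin(th)]);n=np.array([-u[1],u[0]])
print(np.degrees(th),'each',[np.degrees(np.arctan2(*(b[i]-b[i+1])[[1,0]])) for i in(0,2)],'gap',(b[0]-b[2])[:2]@n)
e=L([(103,152),(118,480)],130,205,0.036);print('stop',e, np.degrees(np.arctan2(*(e[0]-e[1])[[1,0]])))
print('orig',e.mean(0)[:2]-0.065*u)
mo=L([(528,60),(565,508)],130,205,.036);print('mouth',mo)
E
```

```text
[[ 0.5081 -0.2     0.04  ]
 [ 0.4109 -0.2138  0.04  ]
 [ 0.5217 -0.2875  0.04  ]
 [ 0.4243 -0.3014  0.04  ]]
w 0.09815521496639448 0.09842335875177183 l 0.08847126199134683 0.08866213704665704
[ 98.79713545 -81.95383418  90.        ] 90.0
width dir [0.09718894 0.01373888 0.        ] fwd from width 98.0461658194137
orig [ 0.46940648 -0.27114673]
plate [[ 0.5256 -0.3257  0.083 ]
 [ 0.4336 -0.3402  0.083 ]
 [ 0.519  -0.3152  0.083 ]
 [ 0.4305 -0.3276  0.083 ]]
bay [[0.5465 0.2953 0.036 ]
 [0.5512 0.1866 0.036 ]
 [0.4393 0.2893 0.036 ]
 [0.4435 0.1796 0.036 ]]
92.35095822902437 each [np.float64(92.47753364810205), np.float64(92.22550351715371)] gap -0.10738044080372404
stop [[0.55187966 0.29713766 0.036     ]
 [0.43578768 0.29067665 0.036     ]] 3.1854640453417926
orig [0.4965     0.22896187]
mouth [[0.58094691 0.14651662 0.036     ]
 [0.42212728 0.13421043 0.036     ]]
```

```bash
cat > plan.py <<'E'
from h import *
import json,os
from scipy.spatial.transform import Rotation as Ro
def rot(phi,tilt):
    f=np.array([np.cos(phi),np.sin(phi),0]);k=np.array([0,0,1.])
    z=-np.cos(tilt)*k+np.sin(tilt)*f; x=np.cos(tilt)*f+np.sin(tilt)*k
    return np.stack([x,np.cross(z,x),z],1)
def cmd():   # tracked commanded pose
    if os.path.exists('cmd.json'):
        c=json.load(open('cmd.json'));return np.array(c['p']),np.array(c['R'])
    s=sensors.read_state();return np.array(s['position']),np.array(s['eef_rot'])
def rows(targets,grip,nd=1,store=True):
    p,R=cmd();out=[]
    for (tp,tR) in targets:
        d=R.T@(np.array(tp)-p)*1000;r=Ro.from_matrix(R.T@tR).as_rotvec(degrees=True)
        d=np.round(d,nd)+0.;r=np.round(r,1)+0.
        out.append(dict(dx=d[0],dy=d[1],dz=d[2],rx=r[0],ry=r[1],rz=r[2],gripper=grip))
    o=out[-1]
    p2=p+R@np.array([o['dx'],o['dy'],o['dz']])/1000;R2=R@Ro.from_rotvec([o['rx'],o['ry'],o['rz']],degrees=True).as_matrix()
    if store: json.dump(dict(p=p2.tolist(),R=R2.tolist()),open('cmd.json','w'))
    print(json.dumps([{k:float(v) for k,v in o.items()} for o in out]))
def interp(p1,R1,n):
    p,R=cmd();rv=Ro.from_matrix(R.T@R1).as_rotvec()
    return [(p+(np.array(p1)-p)*k/n, R@Ro.from_rotvec(rv*k/n).as_matrix()) for k in range(1,n+1)]
E
python3 - <<'E'
from plan import *
p=camera_params('wrist')
r=rot(np.radians(98.4),np.radians(10))
t=interp([0.46,0.20,0.25],r,10); rows(t,60)
rows(interp([0.48,-0.15,0.25],r,9)+[([0.48,-0.15,0.25],r)],60)
rows(interp([0.487,-0.39,0.20],r,8)+[([0.487,-0.39,0.20],r)]*2,60)
E
```

```text
[{"dx": -34.8, "dy": -21.4, "dz": -1.9, "rx": -0.5, "ry": 0.9, "rz": 5.9, "gripper": 60.0}, {"dx": -69.7, "dy": -42.8, "dz": -3.7, "rx": -1.0, "ry": 1.8, "rz": 11.8, "gripper": 60.0}, {"dx": -104.5, "dy": -64.3, "dz": -5.6, "rx": -1.5, "ry": 2.7, "rz": 17.7, "gripper": 60.0}, {"dx": -139.4, "dy": -85.7, "dz": -7.5, "rx": -2.1, "ry": 3.6, "rz": 23.6, "gripper": 60.0}, {"dx": -174.2, "dy": -107.1, "dz": -9.4, "rx": -2.6, "ry": 4.5, "rz": 29.5, "gripper": 60.0}, {"dx": -209.0, "dy": -128.5, "dz": -11.2, "rx": -3.1, "ry": 5.5, "rz": 35.4, "gripper": 60.0}, {"dx": -243.9, "dy": -149.9, "dz": -13.1, "rx": -3.6, "ry": 6.4, "rz": 41.3, "gripper": 60.0}, {"dx": -278.7, "dy": -171.3, "dz": -15.0, "rx": -4.1, "ry": 7.3, "rz": 47.2, "gripper": 60.0}, {"dx": -313.6, "dy": -192.8, "dz": -16.9, "rx": -4.6, "ry": 8.2, "rz": 53.0, "gripper": 60.0}, {"dx": -348.4, "dy": -214.2, "dz": -18.7, "rx": -5.2, "ry": 9.1, "rz": 58.9, "gripper": 60.0}]
[{"dx": -38.2, "dy": -3.5, "dz": -6.8, "rx": 0.0, "ry": 0.0, "rz": 0.0, "gripper": 60.0}, {"dx": -76.4, "dy": -7.0, "dz": -13.5, "rx": 0.0, "ry": 0.0, "rz": 0.0,
[... 950 characters left out ...]
: -10.6, "dz": 2.9, "rx": 0.0, "ry": 0.0, "rz": 0.0, "gripper": 60.0}, {"dx": -121.7, "dy": -14.2, "dz": 3.9, "rx": 0.0, "ry": 0.0, "rz": 0.0, "gripper": 60.0}, {"dx": -152.2, "dy": -17.7, "dz": 4.8, "rx": 0.0, "ry": 0.0, "rz": 0.0, "gripper": 60.0}, {"dx": -182.6, "dy": -21.3, "dz": 5.8, "rx": 0.0, "ry": 0.0, "rz": 0.0, "gripper": 60.0}, {"dx": -213.0, "dy": -24.8, "dz": 6.7, "rx": 0.0, "ry": 0.0, "rz": 0.0, "gripper": 60.0}, {"dx": -243.5, "dy": -28.4, "dz": 7.7, "rx": 0.0, "ry": 0.0, "rz": 0.0, "gripper": 60.0}, {"dx": -243.5, "dy": -28.4, "dz": 7.7, "rx": 0.0, "ry": 0.0, "rz": 0.0, "gripper": 60.0}, {"dx": -243.5, "dy": -28.4, "dz": 7.7, "rx": 0.0, "ry": 0.0, "rz": 0.0, "gripper": 60.0}]
```

Emit:
{"api": "arm_command", "payload": {"steps": [{"dx": -69.7,"dy": -42.8,"dz": -3.7,"rx": -1.0,"ry": 1.8,"rz": 11.8,"gripper": 60},{"dx": -104.5,"dy": -64.3,"dz": -5.6,"rx": -1.5,"ry": 2.7,"rz": 17.7,"gripper": 60},{"dx": -139.4,"dy": -85.7,"dz": -7.5,"rx": -2.1,"ry": 3.6,"rz": 23.6,"gripper": 60},{"dx": -174.2,"dy": -107.1,"dz": -9.4,"rx": -2.6,"ry": 4.5,"rz": 29.5,"gripper": 60},{"dx": -209.0,"dy": -128.5,"dz": -11.2,"rx": -3.1,"ry": 5.5,"rz": 35.4,"gripper": 60},{"dx": -278.7,"dy": -171.3,"dz": -15.0,"rx": -4.1,"ry": 7.3,"rz": 47.2,"gripper": 60},{"dx": -348.4,"dy": -214.2,"dz": -18.7,"rx": -5.2,"ry": 9.1,"rz": 58.9,"gripper": 60},{"dx": -348.4,"dy": -214.2,"dz": -18.7,"rx": -5.2,"ry": 9.1,"rz": 58.9,"gripper": 60},{"dx": -348.4,"dy": -214.2,"dz": -18.7,"rx": -5.2,"ry": 9.1,"rz": 58.9,"gripper": 60},{"dx": -348.4,"dy": -214.2,"dz": -18.7,"rx": -5.2,"ry": 9.1,"rz": 58.9,"gripper": 60}]}}

```text
t: 1.98
position: [0.4613, 0.1971, 0.2504]
eef_rot: [[-0.141, 0.99, -0.023], [0.975, 0.143, 0.172], [0.174, 0.002, -0.985]]
ft_force: [0.7, 1.0, 0.4]
finger_gap: 0.0602
```

Emit:
{"api": "arm_command", "payload": {"steps": [{"dx": -38.2,"dy": -3.5,"dz": -6.8},{"dx": -76.4,"dy": -7.0,"dz": -13.5},{"dx": -114.6,"dy": -10.5,"dz": -20.3},{"dx": -152.8,"dy": -14.0,"dz": -27.0},{"dx": -191.0,"dy": -17.5,"dz": -33.8},{"dx": -229.2,"dy": -21.0,"dz": -40.5},{"dx": -267.4,"dy": -24.5,"dz": -47.3},{"dx": -305.6,"dy": -28.0,"dz": -54.1},{"dx": -343.8,"dy": -31.5,"dz": -60.8},{"dx": -343.8,"dy": -31.5,"dz": -60.8}]}}

```text
invalid input
```

Emit:
{"api": "arm_command", "payload": {"steps": [{"dx": -30.4,"dy": -3.5,"dz": 1.0},{"dx": -60.9,"dy": -7.1,"dz": 1.9},{"dx": -91.3,"dy": -10.6,"dz": 2.9},{"dx": -121.7,"dy": -14.2,"dz": 3.9},{"dx": -152.2,"dy": -17.7,"dz": 4.8},{"dx": -182.6,"dy": -21.3,"dz": 5.8},{"dx": -213.0,"dy": -24.8,"dz": 6.7},{"dx": -243.5,"dy": -28.4,"dz": 7.7},{"dx": -243.5,"dy": -28.4,"dz": 7.7},{"dx": -243.5,"dy": -28.4,"dz": 7.7}]}}

```text
invalid input
```

```bash
python3 - <<'E'
from plan import *
s=sensors.read_state();p,R=cmd();print(s['t'],s['position'],p,s['finger_gap'],s['ft_force']);print(np.round(s['eef_rot'],3),np.round(R,3))
for c in('scene','wrist'):
    i,d=grab_frame(c); save(c+'1',i)
E
```

```text
1.9833 [0.46130574 0.19706409 0.25042271] [ 0.48695983 -0.3900228   0.20000377] 0.060223581693409106 [0.73929305 1.01962972 0.3934055 ]
[[-0.141  0.99  -0.023]
 [ 0.975  0.143  0.172]
 [ 0.174  0.002 -0.985]] [[-0.145  0.989 -0.025]
 [ 0.974  0.147  0.172]
 [ 0.174  0.001 -0.985]]
```

View pics/scene1.png

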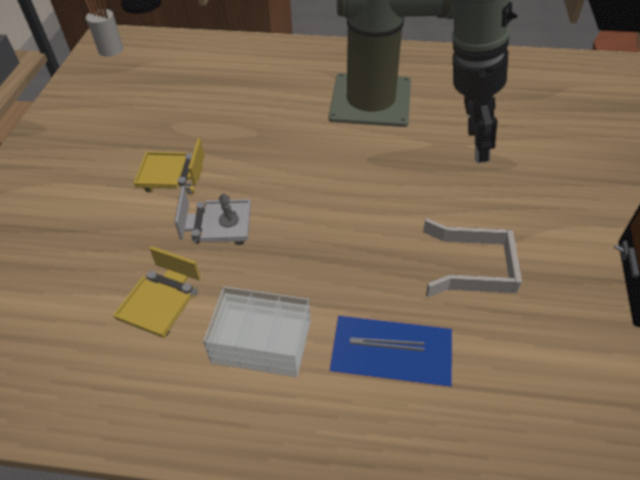

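View pics/wrist1.png

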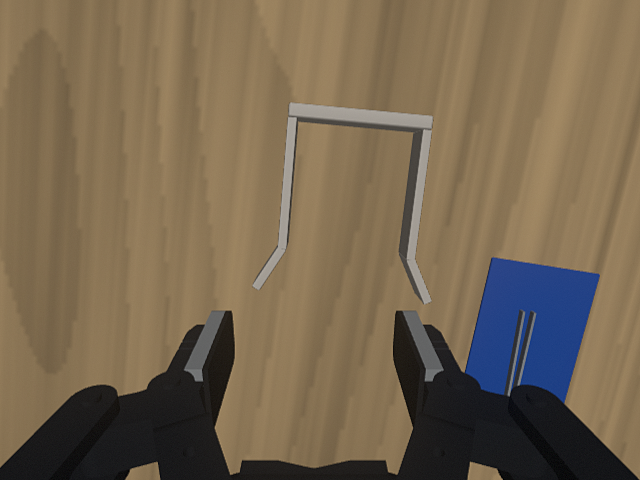

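```bash
python3 - <<'E'
from plan import *
i=cv2.imread('pics/wrist1.png')[:,:,::-1]
save('w1c',i,(240,90,450,310),3.5)
E
```

```text
(no output)
```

View pics/w1c.png

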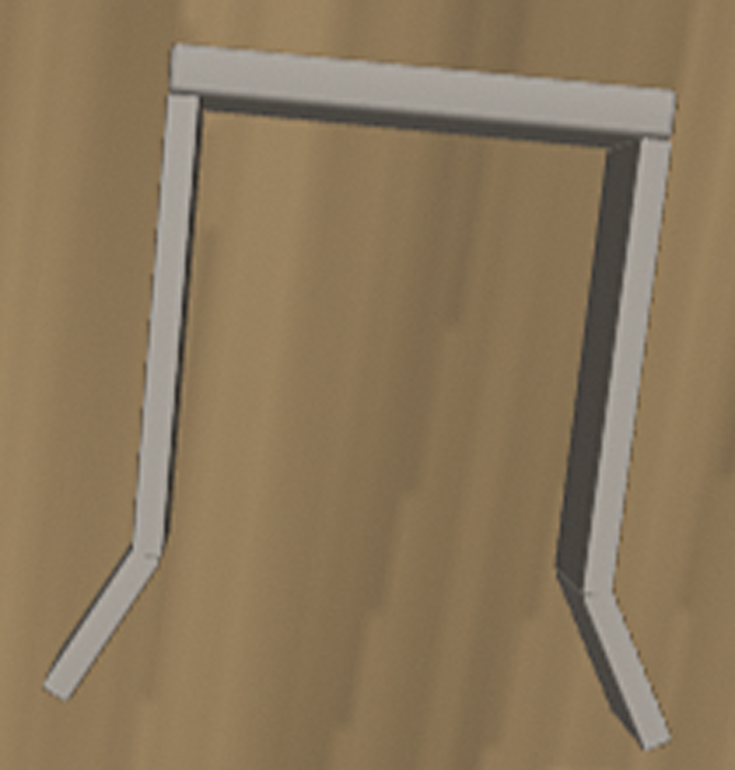

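```bash
python3 - <<'E'
from plan import *
s=sensors.read_state();T=np.eye(4);T[:3,:3]=s['eef_rot'];T[:3,3]=s['position']
P=T@np.array(camera_params('wrist')['hand_eye'])
q=np.array([(200,97),(163,550),(641,138),(586,593)],float)
b=onplane('wrist',240+(q[:,0]+.5)/3.5-.5,90+(q[:,1]+.5)/3.5-.5,.036,P);print(np.round(b,4))
for i in(0,2): print(np.degrees(np.arctan2(*(b[i]-b[i+1])[[1,0]])),np.linalg.norm(b[i]-b[i+1]))
st=b[2]-b[0];print('stop',np.degrees(np.arctan2(st[1],st[0])),np.linalg.norm(st))
u=np.array([np.cos(np.radians(92.6)),np.sin(np.radians(92.6))]);print('orig',(b[0]+b[2])[:2]/2-.065*u)
import json;json.dump(dict(p=s['position'].tolist(),R=s['eef_rot'].tolist()),open('cmd.json','w'))
r=rot(np.radians(98.4),np.radians(10))
rows([([0.48,-0.15,0.25],r)],60)
rows([([0.487,-0.39,0.20],r)],60)
E
```

```text
[[0.4358 0.2952 0.036 ]
 [0.4413 0.1832 0.036 ]
 [0.5435 0.3005 0.036 ]
 [0.5499 0.1871 0.036 ]]
92.79269831260322 0.11209427517715449
93.26171438504471 0.11363915693909143
stop 2.8492907257089435 0.10780654997932589
orig [0.4925791  0.23293554]
[{"dx": -339.6, "dy": -31.8, "dz": -58.9, "rx": 0.2, "ry": 0.1, "rz": -0.3, "gripper": 60.0}]
[{"dx": -243.6, "dy": -27.9, "dz": 7.8, "rx": 0.0, "ry": 0.0, "rz": 0.0, "gripper": 60.0}]
```

Emit:
{"api": "arm_command", "payload": {"steps": [{"dx": -67.9,"dy": -6.4,"dz": -11.8,"rx": 0,"ry": 0,"rz": 0,"gripper": 60},{"dx": -135.8,"dy": -12.7,"dz": -23.6,"rx": 0,"ry": 0,"rz": 0,"gripper": 60},{"dx": -203.8,"dy": -19.1,"dz": -35.3,"rx": 0,"ry": 0,"rz": 0,"gripper": 60},{"dx": -271.7,"dy": -25.4,"dz": -47.1,"rx": 0,"ry": 0,"rz": 0,"gripper": 60},{"dx": -339.6,"dy": -31.8,"dz": -58.9,"rx": 0.2,"ry": 0.1,"rz": -0.3,"gripper": 60},{"dx": -339.6,"dy": -31.8,"dz": -58.9,"rx": 0.2,"ry": 0.1,"rz": -0.3,"gripper": 60},{"dx": -339.6,"dy": -31.8,"dz": -58.9,"rx": 0.2,"ry": 0.1,"rz": -0.3,"gripper": 60},{"dx": -339.6,"dy": -31.8,"dz": -58.9,"rx": 0.2,"ry": 0.1,"rz": -0.3,"gripper": 60},{"dx": -339.6,"dy": -31.8,"dz": -58.9,"rx": 0.2,"ry": 0.1,"rz": -0.3,"gripper": 60},{"dx": -339.6,"dy": -31.8,"dz": -58.9,"rx": 0.2,"ry": 0.1,"rz": -0.3,"gripper": 60}]}}

```text
t: 2.92
position: [0.4793, -0.1483, 0.2487]
eef_rot: [[-0.146, 0.989, -0.028], [0.974, 0.148, 0.173], [0.175, -0.002, -0.985]]
ft_force: [-0.6, 0.6, 0.5]
finger_gap: 0.0602
```

Emit:
{"api": "arm_command", "payload": {"steps": [{"dx": -40,"dy": -4.6,"dz": 1.3,"rx": 0,"ry": 0,"rz": 0,"gripper": 60},{"dx": -80,"dy": -9.2,"dz": 2.6,"rx": 0,"ry": 0,"rz": 0,"gripper": 60},{"dx": -120,"dy": -13.8,"dz": 3.8,"rx": 0,"ry": 0,"rz": 0,"gripper": 60},{"dx": -160,"dy": -18.4,"dz": 5.1,"rx": 0,"ry": 0,"rz": 0,"gripper": 60},{"dx": -200,"dy": -23,"dz": 6.4,"rx": 0,"ry": 0,"rz": 0,"gripper": 60},{"dx": -243.6,"dy": -27.9,"dz": 7.8,"rx": 0,"ry": 0,"rz": 0,"gripper": 60},{"dx": -243.6,"dy": -27.9,"dz": 7.8,"rx": 0,"ry": 0,"rz": 0,"gripper": 60},{"dx": -243.6,"dy": -27.9,"dz": 7.8,"rx": 0,"ry": 0,"rz": 0,"gripper": 60},{"dx": -243.6,"dy": -27.9,"dz": 7.8,"rx": 0,"ry": 0,"rz": 0,"gripper": 60}]}}

```text
t: 3.67
position: [0.4884, -0.3835, 0.1981]
eef_rot: [[-0.151, 0.988, -0.029], [0.972, 0.154, 0.176], [0.178, -0.002, -0.984]]
ft_force: [-0.1, 0.7, 1.2]
finger_gap: 0.0598
```

```bash
python3 - <<'E'
from plan import *
s=sensors.read_state();p,R=cmd();print(s['t'],s['position'],p,s['finger_gap'],s['ft_force']);print(np.round(s['eef_rot'],3),np.round(R,3))
for c in('scene','wrist'):
    i,d=grab_frame(c); save(c+'2',i)
E
```

```text
3.6667 [ 0.48835478 -0.38345948  0.19811278] [ 0.48701261 -0.39001611  0.1999579 ] 0.059806909235056764 [-0.05460804  0.71263625  1.24228551]
[[-0.151  0.988 -0.029]
 [ 0.972  0.154  0.176]
 [ 0.178 -0.002 -0.984]] [[-0.143  0.989 -0.025]
 [ 0.974  0.145  0.172]
 [ 0.174  0.001 -0.985]]
```

View pics/scene2.png

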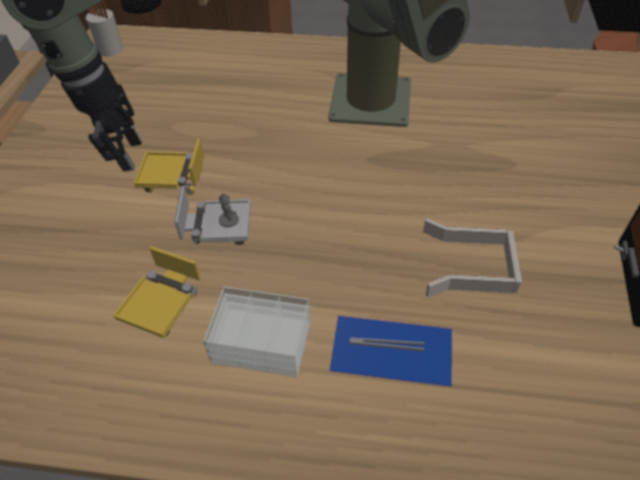

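View pics/wrist2.png

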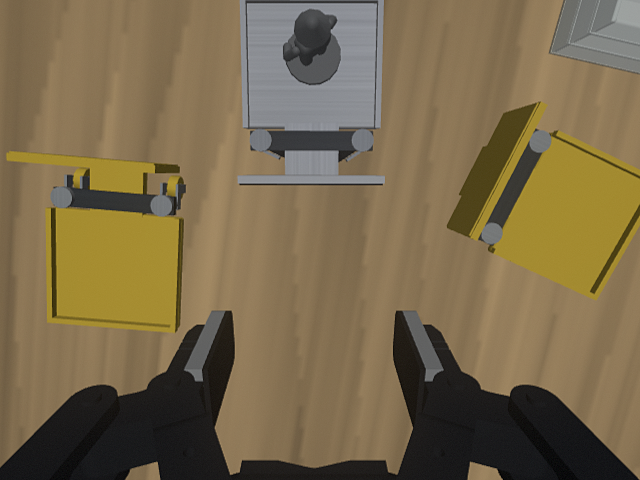

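```bash
python3 - <<'E'
from plan import *
s=sensors.read_state();print(s['t'],s['position'],s['dq'].max());print(np.round(s['eef_rot'],3))
i,d=grab_frame('wrist'); 
i2=i[:,:]; save('w3c',i,(220,0,410,215),3.6); save('w3',i)
T=np.eye(4);T[:3,:3]=s['eef_rot'];T[:3,3]=s['position'];np.save('T3.npy',T)
i,d=grab_frame('top');save('top3c',i,(360,215,480,320),5)
E
```

```text
3.7667 [ 0.48860944 -0.38323758  0.19914972] 0.0014712438922977347
[[-0.152  0.988 -0.028]
 [ 0.973  0.155  0.174]
 [ 0.176 -0.001 -0.984]]
```

View pics/w3c.png

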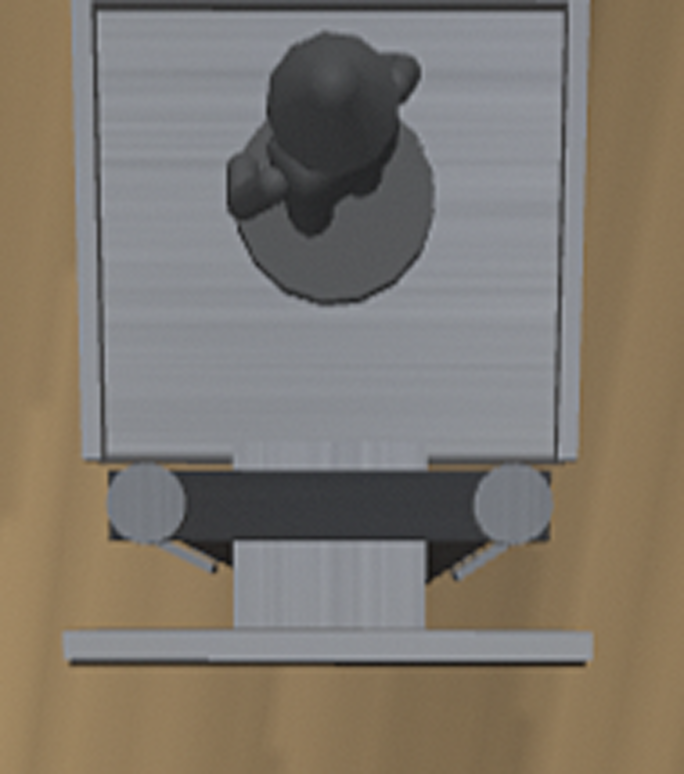

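```bash
python3 - <<'E'
from plan import *
T=np.load('T3.npy');P=T@np.array(camera_params('wrist')['hand_eye'])
def W(q,h):
    q=np.array(q,float);return onplane('wrist',220+(q[:,0]+.5)/3.6-.5,(q[:,1]+.5)/3.6-.5,h,P)
a=W([(65,659),(591,659)],.083);b=W([(84,460),(578,460)],.040)
for e in(a,b):
    g=e[1]-e[0];print(np.round(e,4),np.linalg.norm(g),'heading',90+np.degrees(np.arctan2(g[1],g[0])),'mid',e.mean(0))
m=(a.mean(0));th=np.radians(98.7);print('orig',m[:2]+.065*np.array([np.cos(th),np.sin(th)]), b.mean(0)[:2]+.025*np.array([np.cos(th),np.sin(th)]))
c=W([(335,205)],.038);print('fig base',c)
E
```

```text
[[ 0.4328 -0.3405  0.083 ]
 [ 0.5249 -0.3261  0.083 ]] 0.09324228833515735 heading 98.87147040945511 mid [ 0.47884471 -0.33327815  0.083     ]
[[ 0.4241 -0.3028  0.04  ]
 [ 0.5223 -0.2875  0.04  ]] 0.09942676028923714 heading 98.86063912679124 mid [ 0.47321605 -0.29515542  0.04      ]
orig [ 0.46901275 -0.26902605] [ 0.46943453 -0.27044307]
fig base [[ 0.46645266 -0.24647679  0.038     ]]
```

View pics/top3c.png

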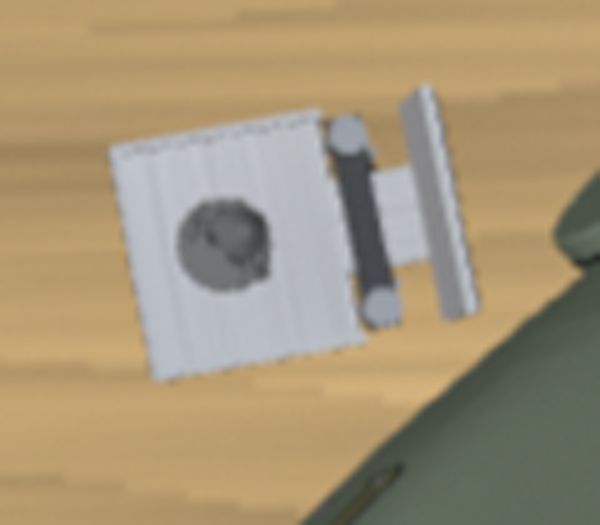

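```bash
cat >> plan.py <<'E'
def reset():
    s=sensors.read_state();json.dump(dict(p=s['position'].tolist(),R=s['eef_rot'].tolist()),open('cmd.json','w'))
def tool_for(o,th,back,z,lat=0,tilt=np.radians(10)):
    u=np.array([np.cos(th),np.sin(th)]);n=np.array([-u[1],u[0]])
    return (np.r_[np.array(o)+back*u+lat*n,z],rot(th,tilt))
E
python3 - <<'E'
from plan import *
reset();o=[.4692,-.2700];th=np.radians(98.8)
rows([tool_for(o,th,-.112,.030)],60)
rows([tool_for(o,th,-.084,.030)],60)
E
```

```text
[{"dx": -26.4, "dy": -1.5, "dz": 167.5, "rx": -0.1, "ry": -0.1, "rz": 0.1, "gripper": 60.0}]
[{"dx": 27.6, "dy": 0.0, "dz": 4.8, "rx": 0.0, "ry": 0.0, "rz": 0.0, "gripper": 60.0}]
```

Emit:
{"api": "arm_command", "payload": {"steps": [{"dx": -6,"dy": -0.4,"dz": 36,"rx": 0,"ry": 0,"rz": 0,"gripper": 60},{"dx": -12,"dy": -0.8,"dz": 72,"rx": 0,"ry": 0,"rz": 0,"gripper": 60},{"dx": -17,"dy": -1.1,"dz": 108,"rx": 0,"ry": 0,"rz": 0,"gripper": 60},{"dx": -22,"dy": -1.3,"dz": 138,"rx": 0,"ry": 0,"rz": 0,"gripper": 60},{"dx": -25,"dy": -1.5,"dz": 158,"rx": 0,"ry": 0,"rz": 0,"gripper": 60},{"dx": -26.4,"dy": -1.5,"dz": 167.5,"rx": -0.1,"ry": -0.1,"rz": 0.1,"gripper": 60},{"dx": -26.4,"dy": -1.5,"dz": 167.5,"rx": -0.1,"ry": -0.1,"rz": 0.1,"gripper": 60},{"dx": -26.4,"dy": -1.5,"dz": 167.5,"rx": -0.1,"ry": -0.1,"rz": 0.1,"gripper": 60},{"dx": -26.4,"dy": -1.5,"dz": 167.5,"rx": -0.1,"ry": -0.1,"rz": 0.1,"gripper": 60}]}}

```text
t: 4.62
position: [0.4869, -0.3836, 0.0314]
eef_rot: [[-0.149, 0.989, -0.024], [0.974, 0.151, 0.169], [0.17, 0.002, -0.985]]
ft_force: [0.1, -0.4, 1.2]
finger_gap: 0.0599
```

```bash
python3 - <<'E'
from plan import *
s=sensors.read_state();p,R=cmd();print(s['t'],s['position'],s['ft_force'])
for c in('scene','wrist'):
    i,d=grab_frame(c); save(c+'4',i)
    if c=='scene': save('s4c',i,(100,100,300,270),3.5)
s=sensors.read_state();print(s['t'],s['position'],s['ft_force'],Ro.from_matrix(rot(np.radians(98.8),np.radians(10)).T@s['eef_rot']).as_rotvec(degrees=True))
E
```

```text
4.6167 [ 0.48693387 -0.38358566  0.03136912] [ 0.11588621 -0.37724789  1.22658657]
4.7167 [ 0.48684727 -0.38384274  0.03143622] [-0.75799887 -0.60396877 -0.32348994] [-0.14257933 -0.20456766  0.11660898]
```

View pics/s4c.png

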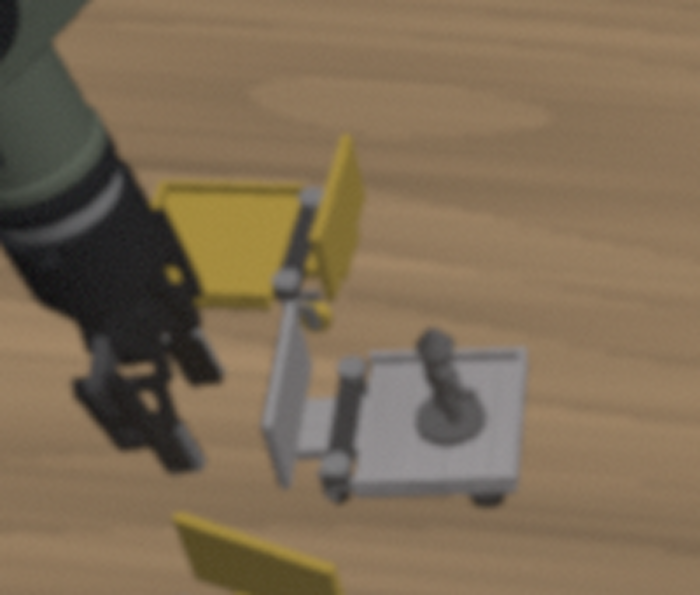

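View pics/wrist4.png

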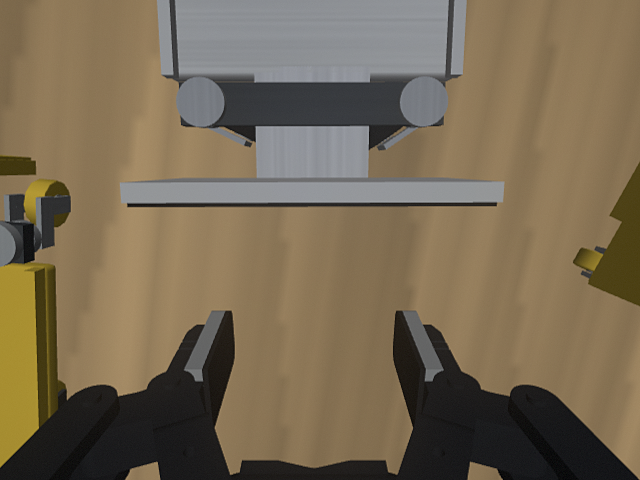

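```bash
python3 - <<'E'
from plan import *
reset();o=[.4692,-.2700];th=np.radians(98.8)
rows([tool_for(o,th,b,.0305) for b in(-.098,-.088,-.083,-.080,-.078,-.076,-.074,-.072,-.070,-.068)],60)
rows([tool_for(o,th,-.068+.004*k,.0305) for k in range(1,11)],60)
E
```

```text
[{"dx": 16.8, "dy": -0.1, "dz": 3.8, "rx": 0.1, "ry": 0.2, "rz": -0.1, "gripper": 60.0}, {"dx": 26.6, "dy": -0.1, "dz": 5.6, "rx": 0.1, "ry": 0.2, "rz": -0.1, "gripper": 60.0}, {"dx": 31.6, "dy": -0.1, "dz": 6.4, "rx": 0.1, "ry": 0.2, "rz": -0.1, "gripper": 60.0}, {"dx": 34.5, "dy": -0.1, "dz": 6.9, "rx": 0.1, "ry": 0.2, "rz": -0.1, "gripper": 60.0}, {"dx": 36.5, "dy": -0.1, "dz": 7.3, "rx": 0.1, "ry": 0.2, "rz": -0.1, "gripper": 60.0}, {"dx": 38.5, "dy": -0.1, "dz": 7.6, "rx": 0.1, "ry": 0.2, "rz": -0.1, "gripper": 60.0}, {"dx": 40.4, "dy": -0.1, "dz": 7.9, "rx": 0.1, "ry": 0.2, "rz": -0.1, "gripper": 60.0}, {"dx": 42.4, "dy": -0.1, "dz": 8.3, "rx": 0.1, "ry": 0.2, "rz": -0.1, "gripper": 60.0}, {"dx": 44.4, "dy": -0.1, "dz": 8.6, "rx": 0.1, "ry": 0.2, "rz": -0.1, "gripper": 60.0}, {"dx": 46.4, "dy": -0.1, "dz": 9.0, "rx": 0.1, "ry": 0.2, "rz": -0.1, "gripper": 60.0}]
[{"dx": 3.9, "dy": 0.0, "dz": 0.6, "rx": 0.0, "ry": 0.0, "rz": 0.0, "gripper": 60.0}, {"dx": 7.8, "dy": 0.0, "dz": 1.3, "rx": 0.0, "ry": 0.0, "rz": 0.0, "gripper": 60.0}, {"dx": 11.8, "dy": 0.0, "dz": 2.0, "rx": 0.0, "ry": 0.0, "rz": 0.0, "gripper": 60.0}, {"dx": 15.7, "dy": 0.0, "dz": 2.7, "rx": 0.0, "ry": 0.0, "rz": 0.0, "gripper": 60.0}, {"dx": 19.7, "dy": 0.0, "dz": 3.4, "rx": 0.0, "ry": 0.0, "rz": 0.0, "gripper": 60.0}, {"dx": 23.6, "dy": -0.1, "dz": 4.1, "rx": 0.0, "ry": 0.0, "rz": 0.0, "gripper": 60.0}, {"dx": 27.5, "dy": -0.1, "dz": 4.8, "rx": 0.0, "ry": 0.0, "rz": 0.0, "gripper": 60.0}, {"dx": 31.5, "dy": -0.1, "dz": 5.5, "rx": 0.0, "ry": 0.0, "rz": 0.0, "gripper": 60.0}, {"dx": 35.4, "dy": -0.1, "dz": 6.2, "rx": 0.0, "ry": 0.0, "rz": 0.0, "gripper": 60.0}, {"dx": 39.3, "dy": -0.1, "dz": 6.9, "rx": 0.0, "ry": 0.0, "rz": 0.0, "gripper": 60.0}]
```

Emit:
{"api": "arm_command", "payload": {"steps": [{"dx": 16.8,"dy": -0.1,"dz": 3.8,"rx": 0.1,"ry": 0.2,"rz": -0.1,"gripper": 60},{"dx": 26.6,"dy": -0.1,"dz": 5.6,"rx": 0.1,"ry": 0.2,"rz": -0.1,"gripper": 60},{"dx": 31.6,"dy": -0.1,"dz": 6.4,"rx": 0.1,"ry": 0.2,"rz": -0.1,"gripper": 60},{"dx": 34.5,"dy": -0.1,"dz": 6.9,"rx": 0.1,"ry": 0.2,"rz": -0.1,"gripper": 60},{"dx": 36.5,"dy": -0.1,"dz": 7.3,"rx": 0.1,"ry": 0.2,"rz": -0.1,"gripper": 60},{"dx": 38.5,"dy": -0.1,"dz": 7.6,"rx": 0.1,"ry": 0.2,"rz": -0.1,"gripper": 60},{"dx": 40.4,"dy": -0.1,"dz": 7.9,"rx": 0.1,"ry": 0.2,"rz": -0.1,"gripper": 60},{"dx": 42.4,"dy": -0.1,"dz": 8.3,"rx": 0.1,"ry": 0.2,"rz": -0.1,"gripper": 60},{"dx": 44.4,"dy": -0.1,"dz": 8.6,"rx": 0.1,"ry": 0.2,"rz": -0.1,"gripper": 60},{"dx": 46.4,"dy": -0.1,"dz": 9.0,"rx": 0.1,"ry": 0.2,"rz": -0.1,"gripper": 60}]}}

```text
t: 5.55
position: [0.4785, -0.3363, 0.0283]
eef_rot: [[-0.149, 0.988, -0.028], [0.973, 0.152, 0.174], [0.176, -0.001, -0.984]]
ft_force: [0.4, -1.9, 0.9]
finger_gap: 0.0604
```

```bash
python3 - <<'E'
from plan import *
for k in range(3):
    s=sensors.read_state();print(s['t'],s['position'],s['ft_force'])
    i,d=grab_frame('wrist')
save('w5',i)
s=sensors.read_state();o=np.array([.4692,-.2700]);th=np.radians(98.8)
print('back',(s['position'][:2]-o)@[np.cos(th),np.sin(th)])
E
```

```text
5.55 [ 0.47845232 -0.33629993  0.02834469] [ 0.40257328 -1.86127137  0.92423248]
5.6 [ 0.47829477 -0.33560492  0.02825519] [-0.5097851 -1.2853521  1.0930659]
5.65 [ 0.47828363 -0.33558636  0.02820565] [ 0.73982222 -0.52390969  0.74422568]
back -0.06619820793441375
```

View pics/w5.png

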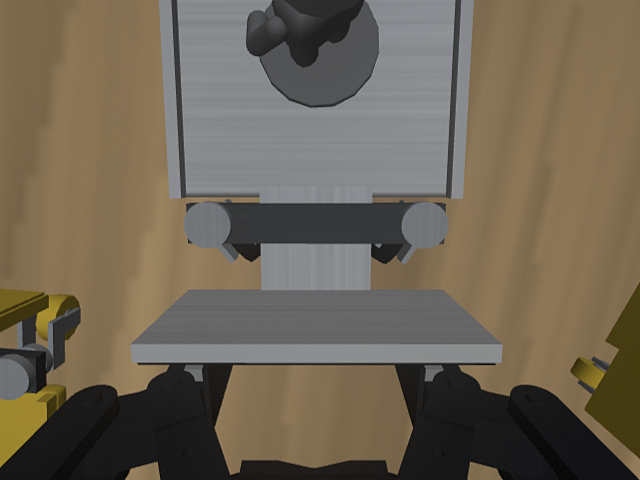

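Emit:
{"api": "arm_command", "payload": {"steps": [{"dx": 3.9,"dy": 0,"dz": 0.2,"rx": 0,"ry": 0,"rz": 0,"gripper": 60},{"dx": 7.8,"dy": 0,"dz": 0.4,"rx": 0,"ry": 0,"rz": 0,"gripper": 60},{"dx": 11.8,"dy": 0,"dz": 0.7,"rx": 0,"ry": 0,"rz": 0,"gripper": 60},{"dx": 15.7,"dy": 0,"dz": 1.2,"rx": 0,"ry": 0,"rz": 0,"gripper": 60},{"dx": 19.7,"dy": 0,"dz": 1.7,"rx": 0,"ry": 0,"rz": 0,"gripper": 60},{"dx": 23.6,"dy": 0,"dz": 2.2,"rx": 0,"ry": 0,"rz": 0,"gripper": 60},{"dx": 27.5,"dy": 0,"dz": 2.8,"rx": 0,"ry": 0,"rz": 0,"gripper": 60},{"dx": 31.5,"dy": 0,"dz": 3.5,"rx": 0,"ry": 0,"rz": 0,"gripper": 60},{"dx": 35.4,"dy": 0,"dz": 4.2,"rx": 0,"ry": 0,"rz": 0,"gripper": 60},{"dx": 39.3,"dy": 0,"dz": 4.9,"rx": 0,"ry": 0,"rz": 0,"gripper": 60}]}}

```text
t: 6.53
position: [0.4721, -0.2962, 0.0303]
eef_rot: [[-0.15, 0.988, -0.029], [0.973, 0.152, 0.175], [0.177, -0.002, -0.984]]
ft_force: [0.9, -2.0, -1.3]
finger_gap: 0.0602
```

```bash
cat > look.py <<'E'
from plan import *
import sys
n=sys.argv[1]
for c in('scene','wrist'):
    s=sensors.read_state();i,d=grab_frame(c)
    if c=='wrist':
        T=np.eye(4);T[:3,:3]=s['eef_rot'];T[:3,3]=s['position'];np.save('T%s.npy'%n,T)
        save('w'+n,i)
    else:
        x0=int(sys.argv[2]) if len(sys.argv)>2 else 150
        save('s'+n,i,(x0,100,x0+200,290),3.2)
    print(s['t'],s['position'],s['ft_force'])
print('yaw',np.degrees(np.arctan2(*s['eef_rot'][[1,0],0])))
E
python3 look.py 6
```

```text
6.5333 [ 0.47208827 -0.29622974  0.03025844] [ 0.9336534  -1.98568327 -1.25004332]
6.5833 [ 0.47180555 -0.29510303  0.03016631] [ 0.48155479 -0.20167634 -0.02964486]
yaw 98.76238399799762
```

View pics/w6.png

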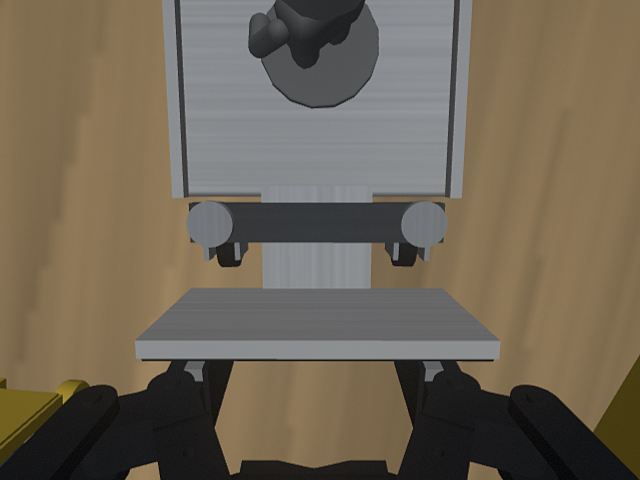

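View pics/s6.png

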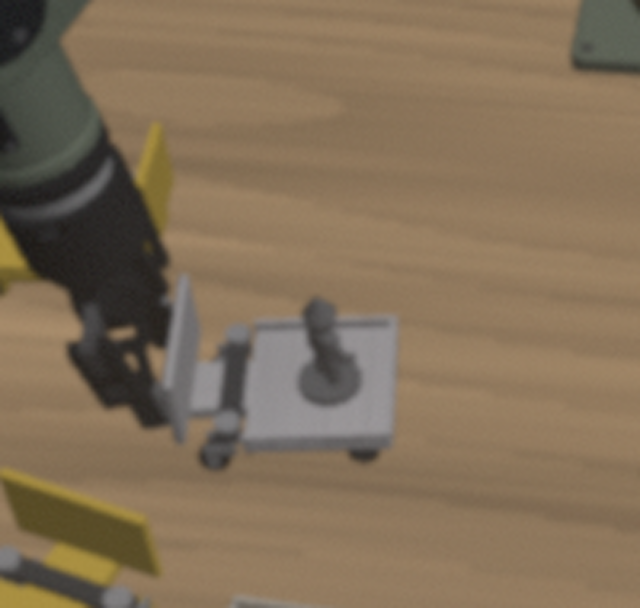

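```bash
cat > cp.py <<'E'
from plan import *
def caddy(T,left,right):
    P=T@np.array(camera_params('wrist')['hand_eye'])
    e=onplane('wrist',[left[0],right[0]],[left[1],right[1]],.083,P);g=e[1]-e[0];th=np.pi/2+np.arctan2(g[1],g[0])
    u=np.array([np.cos(th),np.sin(th)]);m=e.mean(0)[:2]
    return m+.065*u,th,np.linalg.norm(g)
def rel(o,th,B=np.array([.4944,.231]),bt=np.radians(92.8)):
    u=np.array([np.cos(bt),np.sin(bt)]);n=np.array([-u[1],u[0]]);d=np.array(o)-B
    return d@u*1000,d@n*1000,np.degrees(th-bt)
E
python3 - <<'E'
from cp import *
T=np.load('T6.npy');i=cv2.imread('pics/w6.png')
o,th,w=caddy(T,(137,358.5),(499,358.5));print(o,np.degrees(th),w,rel(o,th))
u=np.array([np.cos(th),np.sin(th)]);print('tcp back',(T[:2,3]-o)@u,(T[:2,3]-o)@[-u[1],u[0]])
rows([tool_for([.4692,-.27],np.radians(98.8),-.028+.004*k,.0305) for k in range(1,7)],60)
E
```

```text
[ 0.46139627 -0.22025173] 98.8183175052982 0.09304115030008059 (np.float64(-449.1007701519787), np.float64(55.00786633016433), np.float64(6.018317505298189))
tcp back -0.07556227341003142 0.0011886050742912387
[{"dx": 4.0, "dy": 0.0, "dz": 0.7, "rx": 0.0, "ry": 0.0, "rz": 0.0, "gripper": 60.0}, {"dx": 7.9, "dy": 0.0, "dz": 1.4, "rx": 0.0, "ry": 0.0, "rz": 0.0, "gripper": 60.0}, {"dx": 11.9, "dy": 0.0, "dz": 2.1, "rx": 0.0, "ry": 0.0, "rz": 0.0, "gripper": 60.0}, {"dx": 15.8, "dy": 0.0, "dz": 2.8, "rx": 0.0, "ry": 0.0, "rz": 0.0, "gripper": 60.0}, {"dx": 19.7, "dy": 0.0, "dz": 3.5, "rx": 0.0, "ry": 0.0, "rz": 0.0, "gripper": 60.0}, {"dx": 23.7, "dy": 0.0, "dz": 4.2, "rx": 0.0, "ry": 0.0, "rz": 0.0, "gripper": 60.0}]
```

Emit:
{"api": "arm_command", "payload": {"steps": [{"dx": 4,"dy": 0,"dz": 0.7,"rx": 0,"ry": 0,"rz": 0,"gripper": 60},{"dx": 7.9,"dy": 0,"dz": 1.4,"rx": 0,"ry": 0,"rz": 0,"gripper": 60},{"dx": 11.9,"dy": 0,"dz": 2.1,"rx": 0,"ry": 0,"rz": 0,"gripper": 60},{"dx": 15.8,"dy": 0,"dz": 2.8,"rx": 0,"ry": 0,"rz": 0,"gripper": 60},{"dx": 19.7,"dy": 0,"dz": 3.5,"rx": 0,"ry": 0,"rz": 0,"gripper": 60},{"dx": 23.7,"dy": 0,"dz": 4.2,"rx": 0,"ry": 0,"rz": 0,"gripper": 60}]}}

```text
t: 7.13
position: [0.4685, -0.2726, 0.0304]
eef_rot: [[-0.15, 0.988, -0.029], [0.973, 0.152, 0.175], [0.177, -0.002, -0.984]]
ft_force: [0.1, -0.9, -0.5]
finger_gap: 0.0601
```

```bash
python3 look.py 7; python3 - <<'E'
from cp import *
save('w7c',cv2.imread('pics/w7.png')[:,:,::-1],(120,170,520,380),2)
E
```

```text
7.1333 [ 0.46852689 -0.27255044  0.03041986] [ 0.12082982 -0.90248573 -0.46459382]
7.1833 [ 0.46821346 -0.27134054  0.03028829] [ 0.01378742  0.2113877  -0.50508219]
yaw 98.76034644392318
```

View pics/w7c.png

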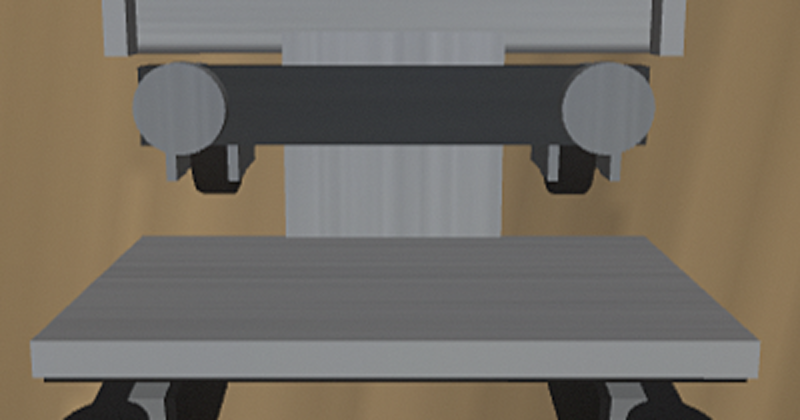

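View pics/s7.png

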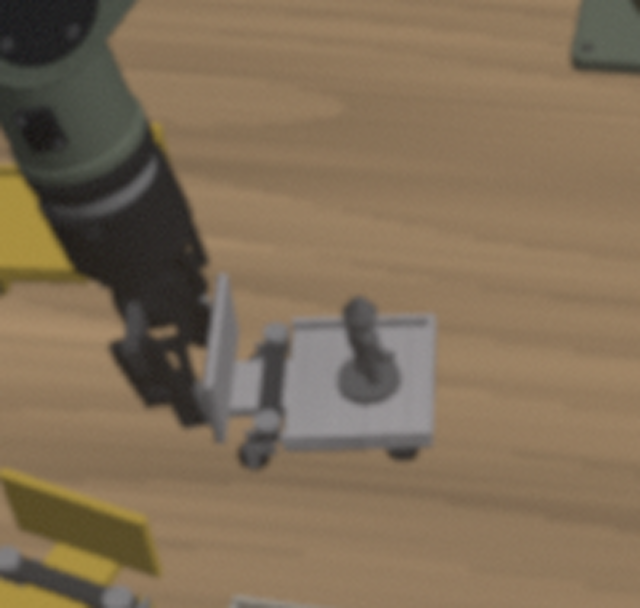

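```bash
cat > path.py <<'E'
from cp import *
from scipy.interpolate import BPoly
B=np.array([.4944,.231]);bt=np.radians(92.8)
ub=np.array([np.cos(bt),np.sin(bt)]);nb=np.array([-ub[1],ub[0]])
def frompose(o,th):
    u=np.array([np.cos(th),np.sin(th)]);a=np.array(o)+.045*u-B;return a@ub,a@nb,th-bt
def gen(a,n,step,end=-.085,back=-.0752,lat=0,z=.0305,nstart=0):
    s0,y0,h0=a;f=BPoly.from_derivatives([s0,end],[[y0,np.tan(h0),0],[0,0,0]])
    s=s0;out=[]
    for k in range(n):
        sl=f.derivative()(s) if s<end else 0.
        s+=step/np.hypot(1,sl)
        y,sl=(f(s),f.derivative()(s)) if s<end else (0.,0.)
        th=bt+np.arctan(sl);ax=B+s*ub+y*nb;o=ax-.045*np.array([np.cos(th),np.sin(th)])
        out.append((o,th,s,y))
    return out
E
python3 - <<'E'
from path import *
s=sensors.read_state();p,R=cmd();print(s['position'],p)
T=np.load('T7.npy');o,th,w=caddy(T,(136,358.5),(499.5,358.5));print(o,np.degrees(th),w,rel(o,th))
u=np.array([np.cos(th),np.sin(th)]);print('tcp back',(T[:2,3]-o)@u,(T[:2,3]-o)@[-u[1],u[0]])
reset()
p=s['position'];th=np.radians(98.8);u=np.array([np.cos(th),np.sin(th)])
o=p[:2]+.0755*u+.0012*np.array([u[1],-u[0]])
a=frompose(o,th);print(a)
g=gen(a,80,.0045);print([(round(np.degrees(x[1]-bt),1),round(x[2]*1e3),round(x[3]*1e3)) for x in g[::5]])
np.save('g.npy',np.array([[*x[0],*x[1:]] for x in g]))
for c in range(2):
    rows([tool_for(x[0],x[1],-.0755,.0305,.0012) for x in g[10*c:10*c+10]],60)
E
```

```text
[ 0.46823107 -0.27155699  0.03024267] [ 0.46977549 -0.27393544  0.0304647 ]
[ 0.45775305 -0.19654382] 98.80951363436483 0.09353707204087415 (np.float64(-425.2431962923439), np.float64(57.488615629153), np.float64(6.009513634364827))
tcp back -0.07551634930116372 0.0011181043420573588
(np.float64(-0.3807133329495603), np.float64(0.0620897367091794), np.float64(0.1047197551196597))
[(np.float64(5.9), -376, 63), (np.float64(2.8), -354, 64), (np.float64(-3.2), -331, 64), (np.float64(-10.0), -309, 62), (np.float64(-16.1), -287, 57), (np.float64(-20.6), -266, 50), (np.float64(-23.1), -245, 41), (np.float64(-23.8), -224, 32), (np.float64(-22.6), -203, 23), (np.float64(-19.7), -183, 15), (np.float64(-15.1), -161, 8), (np.float64(-9.5), -139, 3), (np.float64(-4.0), -117, 1), (np.float64(-0.4), -94, 0), (np.float64(0.0), -72, 0), (np.float64(0.0), -49, 0)]
[{"dx": 4.5, "dy": -0.2, "dz": 0.6, "rx": -0.1, "ry": -0.3, "rz": 0.1, "gripper": 60.0}, {"dx": 8.9, "dy": -0.8, "dz": 1.4, "rx": -0.2, "ry": -0.3, "rz": 0.4, "gripper": 60.0}, {"dx": 13.4, "dy": -1.8, "dz": 2.2, "rx": -0.3, "ry": -0.3, "rz"
[... 839 characters left out ...]
"dy": -8.1, "dz": 2.5, "rx": -0.7, "ry": 0.0, "rz": 4.0, "gripper": 60.0}, {"dx": 18.3, "dy": -10.6, "dz": 3.3, "rx": -1.0, "ry": 0.0, "rz": 5.3, "gripper": 60.0}, {"dx": 23.1, "dy": -13.0, "dz": 4.1, "rx": -1.2, "ry": 0.0, "rz": 6.7, "gripper": 60.0}, {"dx": 27.9, "dy": -15.2, "dz": 5.0, "rx": -1.4, "ry": 0.0, "rz": 8.0, "gripper": 60.0}, {"dx": 32.7, "dy": -17.3, "dz": 5.8, "rx": -1.7, "ry": 0.0, "rz": 9.3, "gripper": 60.0}, {"dx": 37.6, "dy": -19.1, "dz": 6.7, "rx": -1.9, "ry": 0.0, "rz": 10.6, "gripper": 60.0}, {"dx": 42.5, "dy": -20.7, "dz": 7.6, "rx": -2.1, "ry": 0.0, "rz": 11.8, "gripper": 60.0}, {"dx": 47.3, "dy": -22.2, "dz": 8.4, "rx": -2.3, "ry": 0.0, "rz": 12.9, "gripper": 60.0}]
```

Emit:
{"api": "arm_command", "payload": {"steps": [{"dx": 4.5,"dy": -0.2,"dz": 0.6,"rx": -0.1,"ry": -0.3,"rz": 0.1,"gripper": 60},{"dx": 8.9,"dy": -0.8,"dz": 1.4,"rx": -0.2,"ry": -0.3,"rz": 0.4,"gripper": 60},{"dx": 13.4,"dy": -1.8,"dz": 2.2,"rx": -0.3,"ry": -0.3,"rz": 0.8,"gripper": 60},{"dx": 17.8,"dy": -3.0,"dz": 3.0,"rx": -0.4,"ry": -0.3,"rz": 1.5,"gripper": 60},{"dx": 22.3,"dy": -4.5,"dz": 3.8,"rx": -0.5,"ry": -0.3,"rz": 2.2,"gripper": 60},{"dx": 26.8,"dy": -6.2,"dz": 4.6,"rx": -0.7,"ry": -0.3,"rz": 3.1,"gripper": 60},{"dx": 31.4,"dy": -8.1,"dz": 5.5,"rx": -0.9,"ry": -0.3,"rz": 4.1,"gripper": 60},{"dx": 36.0,"dy": -10.0,"dz": 6.3,"rx": -1.1,"ry": -0.3,"rz": 5.2,"gripper": 60},{"dx": 40.7,"dy": -12.1,"dz": 7.2,"rx": -1.3,"ry": -0.3,"rz": 6.4,"gripper": 60},{"dx": 45.5,"dy": -14.2,"dz": 8.0,"rx": -1.5,"ry": -0.3,"rz": 7.7,"gripper": 60}]}}

```text
t: 8.07
position: [0.4472, -0.2289, 0.0306]
eef_rot: [[-0.014, 1.0, -0.002], [0.985, 0.014, 0.172], [0.172, 0.0, -0.985]]
ft_force: [0.4, -1.3, -0.3]
finger_gap: 0.0601
```

```bash
python3 look.py 8 160
```

```text
8.0667 [ 0.44719156 -0.22890866  0.0305842 ] [ 0.4272371  -1.27336341 -0.34113863]
8.1167 [ 0.44620849 -0.22760204  0.03037243] [-1.23316504  1.25041101  0.75739505]
yaw 90.7577070934601
```

View pics/w8.png

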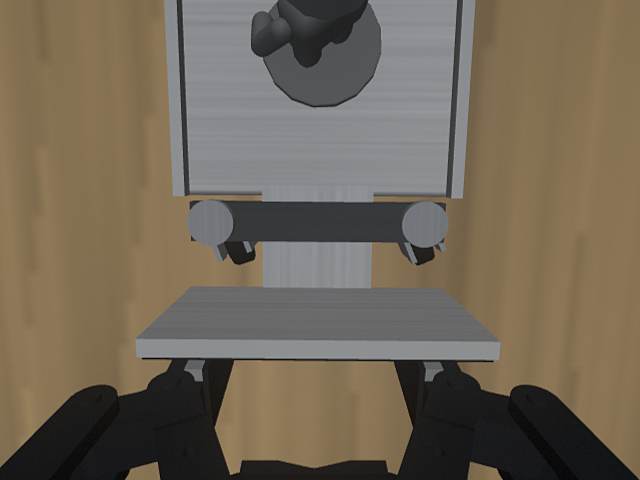

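```bash
cat > nxt.py <<'E'
from path import *
import sys
ncall=int(sys.argv[1]);step=float(sys.argv[2]);back=float(sys.argv[3]) if len(sys.argv)>3 else -.0755;lat=float(sys.argv[4]) if len(sys.argv)>4 else .0012
end=float(sys.argv[5]) if len(sys.argv)>5 else -.085
s=sensors.read_state();print(s['t'],s['position'],s['ft_force'],'cmd err mm',(cmd()[0]-s['position'])*1e3)
reset();p=s['position'];th=np.arctan2(s['eef_rot'][1,0],s['eef_rot'][0,0]);u=np.array([np.cos(th),np.sin(th)]);n=np.array([-u[1],u[0]])
o=p[:2]-back*u-lat*n;a=frompose(o,th);print('axle s,y,h',np.round(a,4),np.degrees(a[2]))
g=gen(a,10*ncall,step,end)
print([(round(float(np.degrees(x[1]-bt)),1),round(x[2]*1e3),round(float(x[3]*1e3),1)) for x in g[4::5]])
for c in range(ncall): rows([tool_for(x[0],x[1],back,.0305,lat) for x in g[10*c:10*c+10]],60)
E
python3 nxt.py 2 .0045
```

```text
8.1667 [ 0.44637981 -0.22782543  0.03032792] [-0.11258556  0.37970636  0.57307984] cmd err mm [-22.22967923  47.42072666   0.17807192]
axle s,y,h [-0.3355  0.0651 -0.0337] -1.9282118543178461
[(-4.7, -313, 64.0), (-10.7, -291, 61.0), (-17.0, -269, 55.6), (-21.9, -248, 48.0)]
[{"dx": 4.5, "dy": -0.3, "dz": 0.6, "rx": -0.1, "ry": 0.0, "rz": 0.1, "gripper": 60.0}, {"dx": 8.9, "dy": -1.0, "dz": 1.4, "rx": -0.1, "ry": 0.0, "rz": 0.5, "gripper": 60.0}, {"dx": 13.4, "dy": -2.2, "dz": 2.2, "rx": -0.2, "ry": 0.0, "rz": 1.1, "gripper": 60.0}, {"dx": 17.9, "dy": -3.6, "dz": 3.0, "rx": -0.4, "ry": 0.0, "rz": 1.8, "gripper": 60.0}, {"dx": 22.4, "dy": -5.4, "dz": 3.8, "rx": -0.5, "ry": 0.0, "rz": 2.7, "gripper": 60.0}, {"dx": 26.9, "dy": -7.3, "dz": 4.6, "rx": -0.7, "ry": 0.0, "rz": 3.7, "gripper": 60.0}, {"dx": 31.6, "dy": -9.3, "dz": 5.4, "rx": -0.9, "ry": 0.0, "rz": 4.8, "gripper": 60.0}, {"dx": 36.3, "dy": -11.5, "dz": 6.3, "rx": -1.1, "ry": 0.0, "rz": 6.0, "gripper": 60.0}, {"dx": 41.0, "dy": -13.6, "dz": 7.1, "rx": -1.4, "ry": 0.0, "rz": 7.3, "gripper": 60.0}, {"dx": 45.8, "dy": -15.7, "dz":
[... 245 characters left out ...]
 "dy": -7.8, "dz": 2.4, "rx": -0.7, "ry": 0.0, "rz": 3.8, "gripper": 60.0}, {"dx": 18.3, "dy": -10.0, "dz": 3.2, "rx": -0.9, "ry": 0.0, "rz": 5.1, "gripper": 60.0}, {"dx": 23.0, "dy": -12.1, "dz": 4.0, "rx": -1.1, "ry": 0.0, "rz": 6.3, "gripper": 60.0}, {"dx": 27.8, "dy": -13.9, "dz": 4.9, "rx": -1.3, "ry": 0.0, "rz": 7.4, "gripper": 60.0}, {"dx": 32.5, "dy": -15.5, "dz": 5.7, "rx": -1.5, "ry": 0.0, "rz": 8.4, "gripper": 60.0}, {"dx": 37.2, "dy": -16.8, "dz": 6.5, "rx": -1.6, "ry": 0.0, "rz": 9.4, "gripper": 60.0}, {"dx": 41.9, "dy": -17.9, "dz": 7.4, "rx": -1.8, "ry": 0.0, "rz": 10.3, "gripper": 60.0}, {"dx": 46.6, "dy": -18.7, "dz": 8.2, "rx": -1.9, "ry": 0.0, "rz": 11.1, "gripper": 60.0}]
```

```bash
sed -i 's/nstart=0)/c0=0.)/; s/np.tan(h0),0\]/np.tan(h0),c0]/' path.py; sed -i 's/g=gen(a,10\*ncall,step,end)/c0=float(sys.argv[6]) if len(sys.argv)>6 else 0.\ng=gen(a,10*ncall,step,end,c0=c0)\nk=np.diff([x[1] for x in g])\/step;print("curv",np.round(k[::4],1))/' nxt.py
python3 nxt.py 2 .0045 -.0755 .0012 -.085 -4.5
```

```text
8.1667 [ 0.44637981 -0.22782543  0.03032792] [-0.11258556  0.37970636  0.57307984] cmd err mm [-28.46387479  95.6756542    0.16087457]
axle s,y,h [-0.3355  0.0651 -0.0337] -1.9282118543178461
curv [-4.9 -5.1 -4.6 -3.6 -2.4]
[(-8.3, -313, 63.1), (-14.7, -291, 58.6), (-19.7, -270, 51.9), (-22.8, -249, 43.7)]
[{"dx": 4.5, "dy": -2.5, "dz": 0.6, "rx": -0.3, "ry": 0.0, "rz": 1.2, "gripper": 60.0}, {"dx": 9.1, "dy": -5.0, "dz": 1.4, "rx": -0.5, "ry": 0.0, "rz": 2.4, "gripper": 60.0}, {"dx": 13.7, "dy": -7.4, "dz": 2.2, "rx": -0.7, "ry": 0.0, "rz": 3.7, "gripper": 60.0}, {"dx": 18.3, "dy": -9.8, "dz": 3.1, "rx": -0.9, "ry": 0.0, "rz": 5.0, "gripper": 60.0}, {"dx": 23.0, "dy": -12.2, "dz": 3.9, "rx": -1.2, "ry": 0.0, "rz": 6.3, "gripper": 60.0}, {"dx": 27.8, "dy": -14.4, "dz": 4.8, "rx": -1.4, "ry": 0.0, "rz": 7.6, "gripper": 60.0}, {"dx": 32.6, "dy": -16.5, "dz": 5.6, "rx": -1.6, "ry": 0.0, "rz": 8.9, "gripper": 60.0}, {"dx": 37.5, "dy": -18.3, "dz": 6.5, "rx": -1.9, "ry": 0.0, "rz": 10.2, "gripper": 60.0}, {"dx": 42.3, "dy": -20.0, "dz": 7.3, "rx": -2.1, "ry": 0.0, "rz": 11.4, "gripper": 6
[... 279 characters left out ...]
3.6, "dy": -6.4, "dz": 2.4, "rx": -0.5, "ry": 0.0, "rz": 3.2, "gripper": 60.0}, {"dx": 18.2, "dy": -8.1, "dz": 3.2, "rx": -0.7, "ry": 0.0, "rz": 4.1, "gripper": 60.0}, {"dx": 22.8, "dy": -9.5, "dz": 4.0, "rx": -0.9, "ry": 0.0, "rz": 5.0, "gripper": 60.0}, {"dx": 27.4, "dy": -10.7, "dz": 4.8, "rx": -1.0, "ry": 0.0, "rz": 5.8, "gripper": 60.0}, {"dx": 31.9, "dy": -11.7, "dz": 5.6, "rx": -1.1, "ry": 0.0, "rz": 6.4, "gripper": 60.0}, {"dx": 36.5, "dy": -12.5, "dz": 6.5, "rx": -1.2, "ry": 0.0, "rz": 7.1, "gripper": 60.0}, {"dx": 41.1, "dy": -13.1, "dz": 7.3, "rx": -1.3, "ry": 0.0, "rz": 7.6, "gripper": 60.0}, {"dx": 45.6, "dy": -13.4, "dz": 8.1, "rx": -1.4, "ry": 0.0, "rz": 8.1, "gripper": 60.0}]
```

Emit:
{"api": "arm_command", "payload": {"steps": [{"dx": 4.5,"dy": -2.5,"dz": 0.6,"rx": -0.3,"ry": 0,"rz": 1.2,"gripper": 60},{"dx": 9.1,"dy": -5.0,"dz": 1.4,"rx": -0.5,"ry": 0,"rz": 2.4,"gripper": 60},{"dx": 13.7,"dy": -7.4,"dz": 2.2,"rx": -0.7,"ry": 0,"rz": 3.7,"gripper": 60},{"dx": 18.3,"dy": -9.8,"dz": 3.1,"rx": -0.9,"ry": 0,"rz": 5.0,"gripper": 60},{"dx": 23.0,"dy": -12.2,"dz": 3.9,"rx": -1.2,"ry": 0,"rz": 6.3,"gripper": 60},{"dx": 27.8,"dy": -14.4,"dz": 4.8,"rx": -1.4,"ry": 0,"rz": 7.6,"gripper": 60},{"dx": 32.6,"dy": -16.5,"dz": 5.6,"rx": -1.6,"ry": 0,"rz": 8.9,"gripper": 60},{"dx": 37.5,"dy": -18.3,"dz": 6.5,"rx": -1.9,"ry": 0,"rz": 10.2,"gripper": 60},{"dx": 42.3,"dy": -20.0,"dz": 7.3,"rx": -2.1,"ry": 0,"rz": 11.4,"gripper": 60},{"dx": 47.2,"dy": -21.5,"dz": 8.2,"rx": -2.3,"ry": 0,"rz": 12.5,"gripper": 60}]}}

```text
t: 9.0
position: [0.4251, -0.1814, 0.0307]
eef_rot: [[0.203, 0.978, 0.038], [0.964, -0.206, 0.168], [0.172, 0.003, -0.985]]
ft_force: [-0.6, -2.2, 0.2]
finger_gap: 0.0601
```

Emit:
{"api": "arm_command", "payload": {"steps": [{"dx": 4.5,"dy": -2.4,"dz": 0.8,"rx": -0.2,"ry": 0,"rz": 1.2,"gripper": 60},{"dx": 9.0,"dy": -4.5,"dz": 1.6,"rx": -0.4,"ry": 0,"rz": 2.2,"gripper": 60},{"dx": 13.6,"dy": -6.4,"dz": 2.4,"rx": -0.5,"ry": 0,"rz": 3.2,"gripper": 60},{"dx": 18.2,"dy": -8.1,"dz": 3.2,"rx": -0.7,"ry": 0,"rz": 4.1,"gripper": 60},{"dx": 22.8,"dy": -9.5,"dz": 4.0,"rx": -0.9,"ry": 0,"rz": 5.0,"gripper": 60},{"dx": 27.4,"dy": -10.7,"dz": 4.8,"rx": -1.0,"ry": 0,"rz": 5.8,"gripper": 60},{"dx": 31.9,"dy": -11.7,"dz": 5.6,"rx": -1.1,"ry": 0,"rz": 6.4,"gripper": 60},{"dx": 36.5,"dy": -12.5,"dz": 6.5,"rx": -1.2,"ry": 0,"rz": 7.1,"gripper": 60},{"dx": 41.1,"dy": -13.1,"dz": 7.3,"rx": -1.3,"ry": 0,"rz": 7.6,"gripper": 60},{"dx": 45.6,"dy": -13.4,"dz": 8.1,"rx": -1.4,"ry": 0,"rz": 8.1,"gripper": 60}]}}

```text
t: 9.83
position: [0.4215, -0.1332, 0.0304]
eef_rot: [[0.337, 0.939, 0.061], [0.925, -0.343, 0.162], [0.173, 0.002, -0.985]]
ft_force: [0.5, -2.1, 1.4]
finger_gap: 0.0601
```

```bash
python3 look.py 9 210
```

```text
9.8333 [ 0.42153131 -0.13320941  0.03044002] [ 0.47377581 -2.09105391  1.36843279]
9.8833 [ 0.42116458 -0.13208982  0.03024862] [0.16604465 0.32368168 0.07318714]
yaw 69.96252332626983
```

View pics/w9.png

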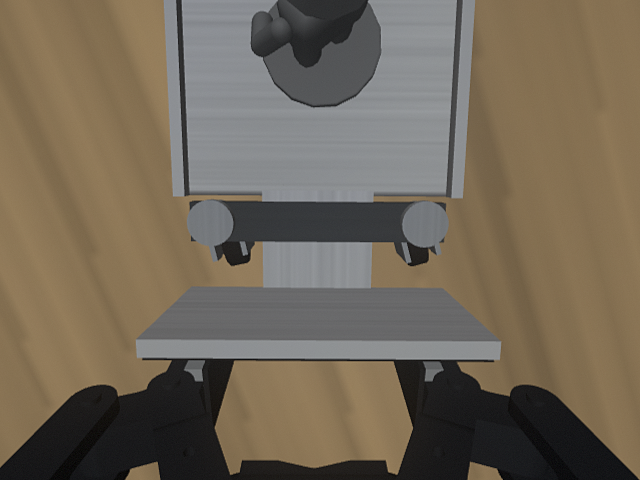

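View pics/s9.png

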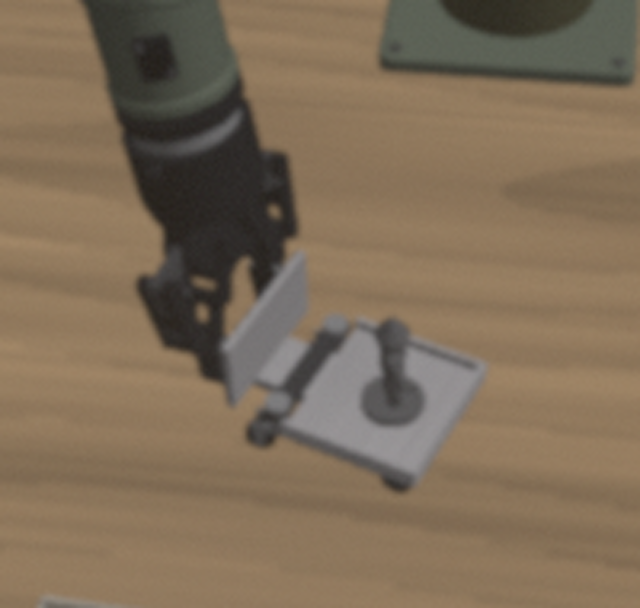

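Caddy still square on both fingertips, with no slip (plate edge at 137–500 px, row 358). Next I replan with the remaining curvature.

```bash
python3 nxt.py 2 .0045 -.0755 .0012 -.085 -1.5
```

```text
9.9333 [ 0.42089438 -0.13220202  0.03008661] [0.07447249 0.71062329 0.09533826] cmd err mm [-0.37295371  0.02352436  0.37845865]
axle s,y,h [-0.2485  0.0434 -0.3974] -22.76915773963501
curv [-0.9 -0.   1.   2.1  3.1]
[(-23.6, -228, 34.5), (-23.0, -207, 25.5), (-20.7, -186, 17.1), (-16.7, -165, 9.9)]
[{"dx": 4.5, "dy": -0.6, "dz": 0.4, "rx": 0.0, "ry": 0.0, "rz": 0.3, "gripper": 60.0}, {"dx": 9.0, "dy": -1.0, "dz": 1.2, "rx": -0.1, "ry": 0.0, "rz": 0.5, "gripper": 60.0}, {"dx": 13.4, "dy": -1.4, "dz": 1.9, "rx": -0.1, "ry": 0.0, "rz": 0.7, "gripper": 60.0}, {"dx": 17.8, "dy": -1.6, "dz": 2.7, "rx": -0.1, "ry": 0.0, "rz": 0.8, "gripper": 60.0}, {"dx": 22.3, "dy": -1.6, "dz": 3.5, "rx": -0.1, "ry": 0.0, "rz": 0.9, "gripper": 60.0}, {"dx": 26.7, "dy": -1.6, "dz": 4.3, "rx": -0.1, "ry": 0.0, "rz": 0.9, "gripper": 60.0}, {"dx": 31.1, "dy": -1.4, "dz": 5.1, "rx": -0.1, "ry": 0.0, "rz": 0.8, "gripper": 60.0}, {"dx": 35.6, "dy": -1.1, "dz": 5.9, "rx": -0.1, "ry": 0.0, "rz": 0.7, "gripper": 60.0}, {"dx": 40.0, "dy": -0.6, "dz": 6.6, "rx": -0.1, "ry": 0.0, "rz": 0.5, "gripper": 60.0}, {"dx": 44
[... 247 characters left out ...]
0}, {"dx": 13.3, "dy": 2.4, "dz": 2.4, "rx": 0.2, "ry": 0.0, "rz": -1.2, "gripper": 60.0}, {"dx": 17.7, "dy": 3.4, "dz": 3.2, "rx": 0.3, "ry": 0.0, "rz": -1.7, "gripper": 60.0}, {"dx": 22.2, "dy": 4.5, "dz": 3.9, "rx": 0.4, "ry": 0.0, "rz": -2.3, "gripper": 60.0}, {"dx": 26.6, "dy": 5.7, "dz": 4.7, "rx": 0.5, "ry": 0.0, "rz": -3.0, "gripper": 60.0}, {"dx": 31.1, "dy": 7.0, "dz": 5.5, "rx": 0.6, "ry": 0.0, "rz": -3.7, "gripper": 60.0}, {"dx": 35.6, "dy": 8.4, "dz": 6.3, "rx": 0.7, "ry": 0.0, "rz": -4.5, "gripper": 60.0}, {"dx": 40.2, "dy": 9.8, "dz": 7.1, "rx": 0.9, "ry": 0.0, "rz": -5.4, "gripper": 60.0}, {"dx": 44.8, "dy": 11.3, "dz": 7.9, "rx": 1.1, "ry": 0.0, "rz": -6.3, "gripper": 60.0}]
```

Emit:
{"api": "arm_command", "payload": {"steps": [{"dx": 4.5,"dy": -0.6,"dz": 0.4,"rx": 0,"ry": 0,"rz": 0.3,"gripper": 60},{"dx": 9.0,"dy": -1.0,"dz": 1.2,"rx": -0.1,"ry": 0,"rz": 0.5,"gripper": 60},{"dx": 13.4,"dy": -1.4,"dz": 1.9,"rx": -0.1,"ry": 0,"rz": 0.7,"gripper": 60},{"dx": 17.8,"dy": -1.6,"dz": 2.7,"rx": -0.1,"ry": 0,"rz": 0.8,"gripper": 60},{"dx": 22.3,"dy": -1.6,"dz": 3.5,"rx": -0.1,"ry": 0,"rz": 0.9,"gripper": 60},{"dx": 26.7,"dy": -1.6,"dz": 4.3,"rx": -0.1,"ry": 0,"rz": 0.9,"gripper": 60},{"dx": 31.1,"dy": -1.4,"dz": 5.1,"rx": -0.1,"ry": 0,"rz": 0.8,"gripper": 60},{"dx": 35.6,"dy": -1.1,"dz": 5.9,"rx": -0.1,"ry": 0,"rz": 0.7,"gripper": 60},{"dx": 40.0,"dy": -0.6,"dz": 6.6,"rx": -0.1,"ry": 0,"rz": 0.5,"gripper": 60},{"dx": 44.4,"dy": -0.1,"dz": 7.4,"rx": 0,"ry": 0,"rz": 0.3,"gripper": 60}]}}

```text
t: 10.77
position: [0.4369, -0.0909, 0.0308]
eef_rot: [[0.341, 0.938, 0.061], [0.924, -0.347, 0.162], [0.173, 0.001, -0.985]]
ft_force: [-1.4, -1.3, -0.3]
finger_gap: 0.0602
```

Emit:
{"api": "arm_command", "payload": {"steps": [{"dx": 4.4,"dy": 0.7,"dz": 0.8,"rx": 0,"ry": 0,"rz": -0.4,"gripper": 60},{"dx": 8.8,"dy": 1.5,"dz": 1.6,"rx": 0.1,"ry": 0,"rz": -0.7,"gripper": 60},{"dx": 13.3,"dy": 2.4,"dz": 2.4,"rx": 0.2,"ry": 0,"rz": -1.2,"gripper": 60},{"dx": 17.7,"dy": 3.4,"dz": 3.2,"rx": 0.3,"ry": 0,"rz": -1.7,"gripper": 60},{"dx": 22.2,"dy": 4.5,"dz": 3.9,"rx": 0.4,"ry": 0,"rz": -2.3,"gripper": 60},{"dx": 26.6,"dy": 5.7,"dz": 4.7,"rx": 0.5,"ry": 0,"rz": -3.0,"gripper": 60},{"dx": 31.1,"dy": 7.0,"dz": 5.5,"rx": 0.6,"ry": 0,"rz": -3.7,"gripper": 60},{"dx": 35.6,"dy": 8.4,"dz": 6.3,"rx": 0.7,"ry": 0,"rz": -4.5,"gripper": 60},{"dx": 40.2,"dy": 9.8,"dz": 7.1,"rx": 0.9,"ry": 0,"rz": -5.4,"gripper": 60},{"dx": 44.8,"dy": 11.3,"dz": 7.9,"rx": 1.1,"ry": 0,"rz": -6.3,"gripper": 60}]}}

```text
t: 11.6
position: [0.4635, -0.0523, 0.0308]
eef_rot: [[0.235, 0.971, 0.042], [0.957, -0.239, 0.167], [0.173, 0.001, -0.985]]
ft_force: [-1.0, -1.6, -1.4]
finger_gap: 0.0601
```

```bash
python3 look.py 10 300; python3 - <<'E'
from h import *
i,d=grab_frame('top');save('top10',i,(120,190,340,330),3.5)
E
```

```text
11.6 [ 0.46351548 -0.05227058  0.03080744] [-1.00637228 -1.56160957 -1.42828479]
11.65 [ 0.46427169 -0.05175466  0.03101409] [0.18365675 0.71370946 0.66960529]
yaw 76.22304480282658
```

View pics/w10.png

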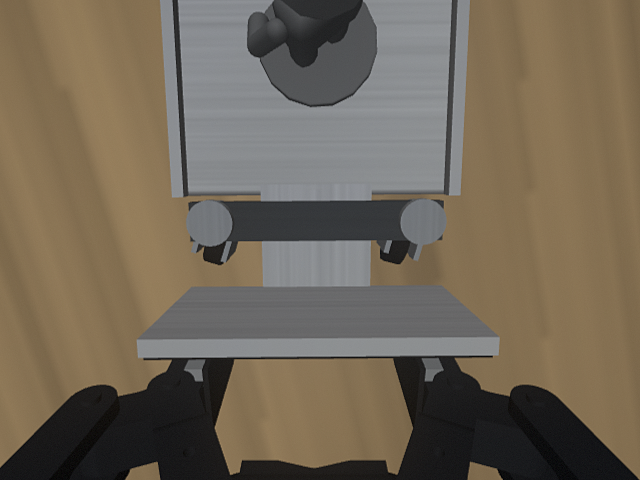

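View pics/top10.png

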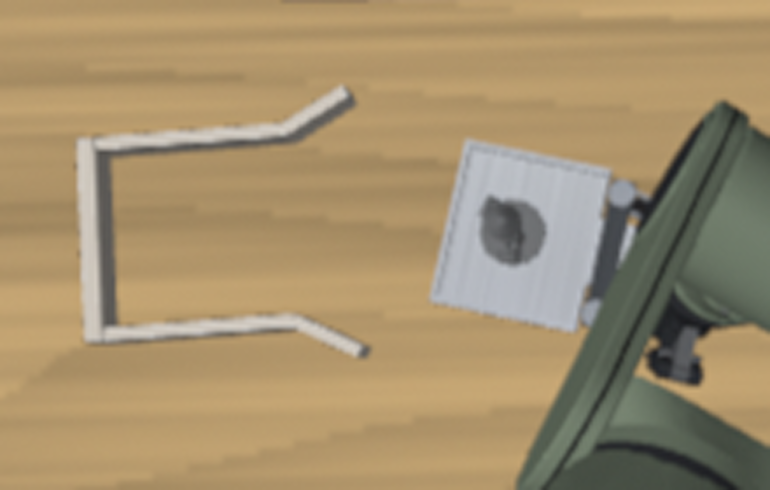

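View pics/s10.png

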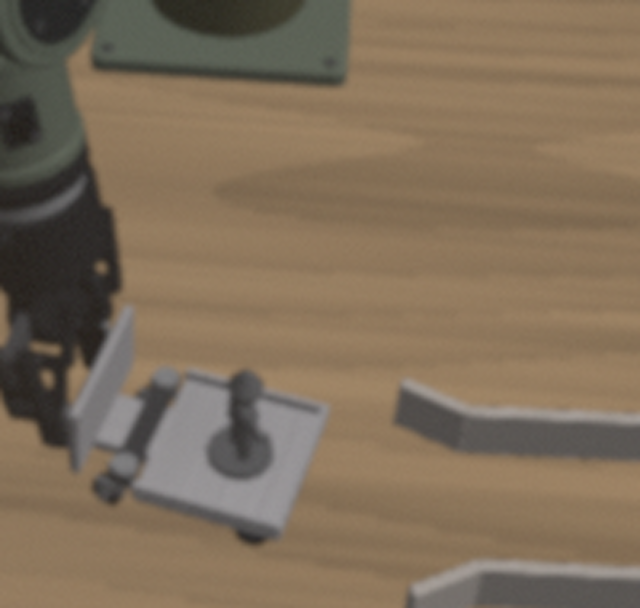

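```bash
python3 - <<'E'
from path import *
from pose import L
c=L([(467,140),(432,301),(610,171),(577,330)],120,190,.040,s=3.5)
w=c[0]-c[1];th1=np.pi/2+np.arctan2(w[1],w[0]);f=c[0]+c[1]-c[2]-c[3];th2=np.arctan2(f[1],f[0]);print(np.linalg.norm(w),np.degrees([th1,th2]))
th=th1;o=(c[0]+c[1])[:2]/2-.065*np.array([np.cos(th),np.sin(th)]);print(o,'axle',frompose(o,th))
b=L([(110,149),(285,134),(103,328),(292,316)],120,190,.036,s=3.5);print(np.round(b,4))
m=(b[0]+b[2])[:2]/2;m2=(b[1]+b[3])[:2]/2;print('bay mids in bayframe',[( (x-B)@ub,(x-B)@nb) for x in(m,m2)])
E
python3 nxt.py 2 .0045 -.0755 .0012 -.085 4
```

```text
0.09919504875467729 [77.17386888 76.75858505]
[0.48327041 0.0185504 ] axle (np.float64(-0.1683154910502926), np.float64(0.009373263277110175), np.float64(-0.27272743744042227))
[[0.5467 0.2879 0.036 ]
 [0.5532 0.1817 0.036 ]
 [0.4384 0.2911 0.036 ]
 [0.4427 0.1776 0.036 ]]
bay mids in bayframe [(np.float64(0.05850970550447489), np.float64(-0.001003176832689989)), (np.float64(-0.0514864012246054), np.float64(-0.0010381921950906737))]
11.75 [ 0.4640024  -0.05222229  0.0310662 ] [-0.40905127 -0.56642215 -0.17433965] cmd err mm [-1.47182372  1.1191993  -0.52734494]
axle s,y,h [-0.1663  0.0085 -0.2909] -16.665206381001223
curv [4.7 5.8 4.3 1.8 0.1]
[(-10.1, -145, 3.2), (-3.4, -122, 0.6), (-0.3, -100, 0.0), (0.0, -77, 0.0)]
[{"dx": 4.3, "dy": 2.1, "dz": 1.3, "rx": 0.3, "ry": 0.0, "rz": -1.0, "gripper": 60.0}, {"dx": 8.8, "dy": 4.5, "dz": 2.1, "rx": 0.5, "ry": 0.0, "rz": -2.2, "gripper": 60.0}, {"dx": 13.3, "dy": 7.1, "dz": 2.9, "rx": 0.7, "ry": 0.0, "rz": -3.5, "gripper": 60.0}, {"dx": 17.9, "dy": 9.8, "dz": 3.7, "rx": 1.0, "ry": 0.0, "rz": -5.0, "gripper": 60.0}, {"dx": 22.6, "dy": 12.5, 
[... 674 characters left out ...]
.0}, {"dx": 13.4, "dy": 4.6, "dz": 2.4, "rx": 0.4, "ry": 0.0, "rz": -2.4, "gripper": 60.0}, {"dx": 17.8, "dy": 5.4, "dz": 3.2, "rx": 0.5, "ry": 0.0, "rz": -2.8, "gripper": 60.0}, {"dx": 22.3, "dy": 5.8, "dz": 3.9, "rx": 0.6, "ry": 0.0, "rz": -3.1, "gripper": 60.0}, {"dx": 26.7, "dy": 6.0, "dz": 4.7, "rx": 0.6, "ry": 0.0, "rz": -3.3, "gripper": 60.0}, {"dx": 31.1, "dy": 5.9, "dz": 5.5, "rx": 0.6, "ry": 0.0, "rz": -3.4, "gripper": 60.0}, {"dx": 35.6, "dy": 5.7, "dz": 6.3, "rx": 0.6, "ry": 0.0, "rz": -3.4, "gripper": 60.0}, {"dx": 40.0, "dy": 5.4, "dz": 7.1, "rx": 0.6, "ry": 0.0, "rz": -3.4, "gripper": 60.0}, {"dx": 44.4, "dy": 5.1, "dz": 7.8, "rx": 0.6, "ry": 0.0, "rz": -3.4, "gripper": 60.0}]
```

Emit:
{"api": "arm_command", "payload": {"steps": [{"dx": 4.3,"dy": 2.1,"dz": 1.3,"rx": 0.3,"ry": 0,"rz": -1.0,"gripper": 60},{"dx": 8.8,"dy": 4.5,"dz": 2.1,"rx": 0.5,"ry": 0,"rz": -2.2,"gripper": 60},{"dx": 13.3,"dy": 7.1,"dz": 2.9,"rx": 0.7,"ry": 0,"rz": -3.5,"gripper": 60},{"dx": 17.9,"dy": 9.8,"dz": 3.7,"rx": 1.0,"ry": 0,"rz": -5.0,"gripper": 60},{"dx": 22.6,"dy": 12.5,"dz": 4.6,"rx": 1.3,"ry": 0,"rz": -6.4,"gripper": 60},{"dx": 27.3,"dy": 15.1,"dz": 5.4,"rx": 1.5,"ry": 0,"rz": -7.9,"gripper": 60},{"dx": 32.1,"dy": 17.4,"dz": 6.3,"rx": 1.8,"ry": 0,"rz": -9.3,"gripper": 60},{"dx": 37.0,"dy": 19.5,"dz": 7.1,"rx": 2.0,"ry": 0,"rz": -10.7,"gripper": 60},{"dx": 41.8,"dy": 21.2,"dz": 8.0,"rx": 2.2,"ry": 0,"rz": -11.9,"gripper": 60},{"dx": 46.6,"dy": 22.5,"dz": 8.8,"rx": 2.4,"ry": 0,"rz": -13.0,"gripper": 60}]}}

```text
t: 12.58
position: [0.497, -0.0117, 0.0302]
eef_rot: [[0.01, 1.0, 0.001], [0.985, -0.01, 0.172], [0.172, -0.001, -0.985]]
ft_force: [0.2, -3.6, 1.2]
finger_gap: 0.0599
```

```bash
python3 look.py 11 340; python3 - <<'E'
from h import *
i,d=grab_frame('top');save('top11',i,(130,200,280,310),5)
E
```

```text
12.5833 [ 0.49695612 -0.01166668  0.03024631] [ 0.21865455 -3.55671614  1.17588041]
12.6333 [ 0.49741303 -0.01090238  0.03037307] [-0.31230533  0.07117471  0.41295508]
yaw 89.46045922197715
```

View pics/top11.png

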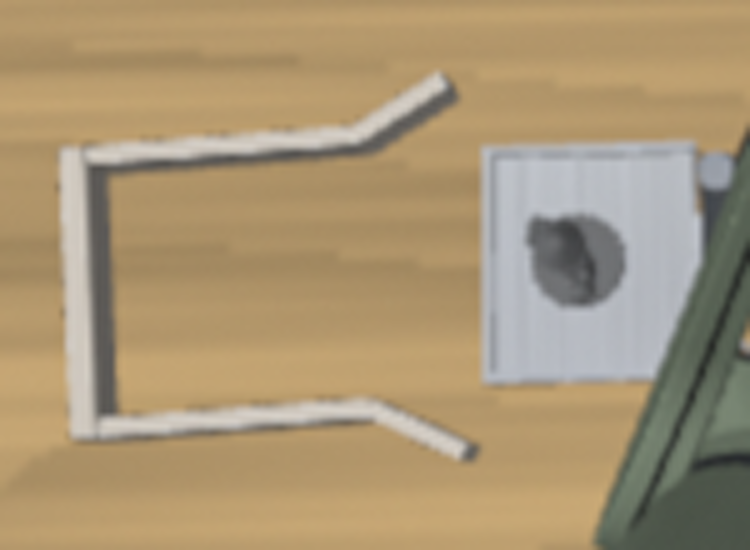

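View pics/w11.png

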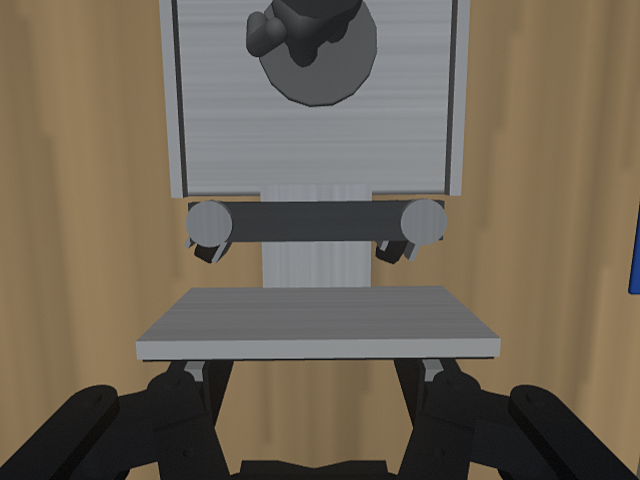

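View pics/s11.png

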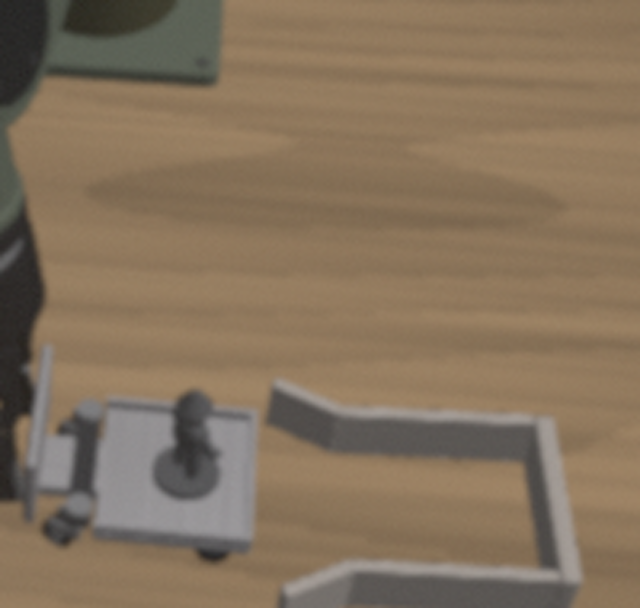

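```bash
python3 - <<'E'
from path import *
from pose import L
c=L([(483,147),(485,383),(694,142)],130,200,.040,s=5)
w=c[0]-c[1];th1=np.pi/2+np.arctan2(w[1],w[0]);f=c[0]-c[2];th2=np.arctan2(f[1],f[0]);print(np.linalg.norm(w),np.degrees([th1,th2]))
th=(th1+th2)/2;o=(c[0]+c[1])[:2]/2-.065*np.array([np.cos(th),np.sin(th)]);print(o,'axle',frompose(o,th))
b=L([(88,163),(350,146),(97,421),(365,403)],130,200,.036,s=5);print(np.round(b,4))
for i,j in((0,1),(2,3)):
    d=b[i]-b[j];print(np.degrees(np.arctan2(d[1],d[0])))
m=(b[0]+b[2])[:2]/2;m2=(b[1]+b[3])[:2]/2;print('bay mids in bayframe',[( (x-B)@ub,(x-B)@nb) for x in(m,m2)])
E
python3 nxt.py 1 .0045 -.0755 .0012 -.085 2
```

```text
0.09985989881811128 [90.15603235 89.89451096]
[0.49899465 0.06259054] axle (np.float64(-0.12348560928871022), np.float64(0.0014591867461042835), np.float64(-0.048428145455439164))
[[0.547  0.2961 0.036 ]
 [0.5514 0.1848 0.036 ]
 [0.4374 0.2912 0.036 ]
 [0.4422 0.1785 0.036 ]]
92.27443600062574
92.41220682961396
bay mids in bayframe [(np.float64(0.06270704568662304), np.float64(-0.0008663358312851913)), (np.float64(-0.04937309387455322), np.float64(2.6197493889975446e-05))]
12.7333 [ 0.49664637 -0.01128301  0.03015696] [ 0.61269326 -0.94356359  0.63728283] cmd err mm [ 6.20496782 44.71195605  0.36871922]
axle s,y,h [-0.1219  0.0011 -0.0604] -3.4624804364469326
curv [1.3 2.2 0. ]
[(-1.4, -99, 0.1), (0.0, -77, 0.0)]
[{"dx": 4.5, "dy": 0.9, "dz": 0.4, "rx": 0.0, "ry": 0.0, "rz": -0.4, "gripper": 60.0}, {"dx": 8.9, "dy": 1.5, "dz": 1.2, "rx": 0.1, "ry": 0.0, "rz": -0.7, "gripper": 60.0}, {"dx": 13.4, "dy": 2.2, "dz": 2.0, "rx": 0.1, "ry": 0.0, "rz": -1.1, "gripper": 60.0}, {"dx": 17.8, "dy": 3.0, "dz": 2.8, "rx": 0.2, "ry": 0.0, "rz": -1.5, "gripper": 60.0}, {"dx": 22.2, "dy": 4.0, "dz": 3.6, "rx": 0.3, "ry": 0.0, "rz": -2.1, "gripper": 60.0}, {"dx": 26.7, "dy": 5.0, "dz": 4.4, "rx": 0.4, "ry": 0.0, "rz": -2.6, "gripper": 60.0}, {"dx": 31.2, "dy": 5.9, "dz": 5.1, "rx": 0.5, "ry": 0.0, "rz": -3.1, "gripper": 60.0}, {"dx": 35.6, "dy": 6.2, "dz": 5.9, "rx": 0.6, "ry": 0.0, "rz": -3.4, "gripper": 60.0}, {"dx": 40.1, "dy": 6.0, "dz": 6.7, "rx": 0.6, "ry": 0.0, "rz": -3.4, "gripper": 60.0}, {"dx": 44.5, "dy": 5.7, "dz": 7.5, "rx": 0.6, "ry": 0.0, "rz": -3.4, "gripper": 60.0}]
```

Emit:
{"api": "arm_command", "payload": {"steps": [{"dx": 4.5,"dy": 0.7,"dz": 0.4,"rx": 0,"ry": 0,"rz": -0.3,"gripper": 60},{"dx": 8.9,"dy": 1.4,"dz": 1.2,"rx": 0.1,"ry": 0,"rz": -0.6,"gripper": 60},{"dx": 13.4,"dy": 2.0,"dz": 2.0,"rx": 0.1,"ry": 0,"rz": -1.0,"gripper": 60},{"dx": 17.8,"dy": 2.8,"dz": 2.8,"rx": 0.2,"ry": 0,"rz": -1.4,"gripper": 60},{"dx": 22.2,"dy": 3.7,"dz": 3.6,"rx": 0.3,"ry": 0,"rz": -1.9,"gripper": 60},{"dx": 26.7,"dy": 4.7,"dz": 4.4,"rx": 0.4,"ry": 0,"rz": -2.4,"gripper": 60},{"dx": 31.2,"dy": 5.5,"dz": 5.1,"rx": 0.5,"ry": 0,"rz": -2.9,"gripper": 60},{"dx": 35.6,"dy": 5.9,"dz": 5.9,"rx": 0.6,"ry": 0,"rz": -3.2,"gripper": 60},{"dx": 40.1,"dy": 5.7,"dz": 6.7,"rx": 0.6,"ry": 0,"rz": -3.2,"gripper": 60},{"dx": 44.5,"dy": 5.4,"dz": 7.5,"rx": 0.6,"ry": 0,"rz": -3.2,"gripper": 60}]}}

```text
t: 13.57
position: [0.5025, 0.0335, 0.0305]
eef_rot: [[-0.044, 0.999, -0.009], [0.984, 0.045, 0.173], [0.173, -0.002, -0.985]]
ft_force: [0.1, -2.1, -1.2]
finger_gap: 0.0606
```

```bash
python3 look.py 12 360; python3 - <<'E'
from h import *
i,d=grab_frame('top');save('top12',i,(130,200,280,310),5)
E
```

```text
13.5667 [0.50247399 0.03352483 0.0305183 ] [ 0.11096016 -2.07730829 -1.23159064]
13.6167 [0.50224072 0.03442761 0.03055073] [ 0.4257045  -0.15142903 -0.23528944]
yaw 92.56044772370917
```

View pics/top12.png

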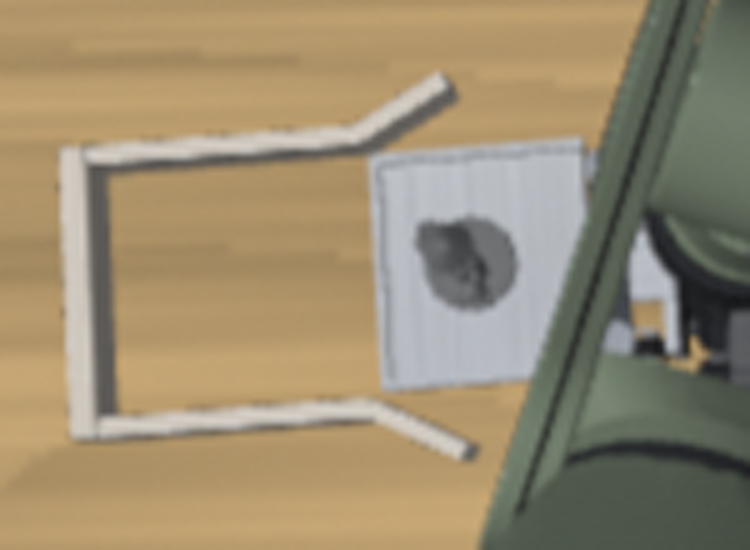

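View pics/w12.png

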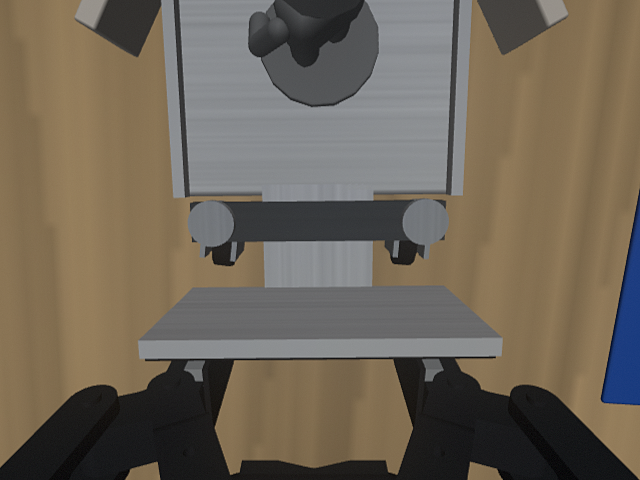

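View pics/s12.png

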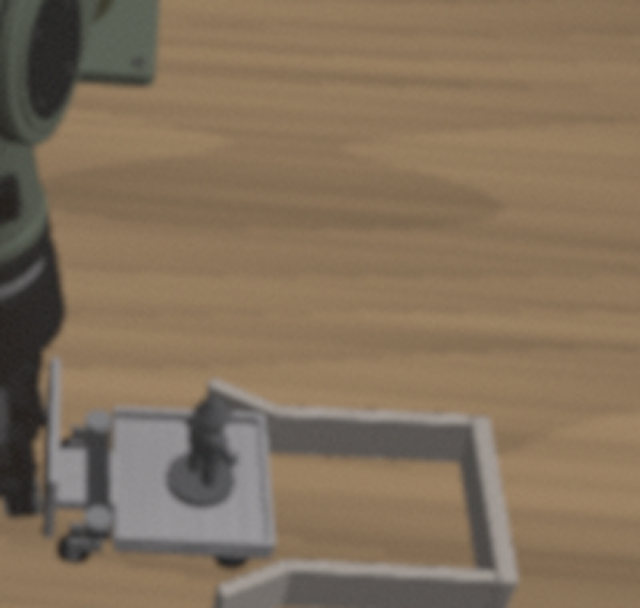

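```bash
python3 - <<'E'
from path import *
s=sensors.read_state();print(s['position'],np.round(s['eef_rot'],4));reset()
th=np.radians(92.65);u=np.array([np.cos(th),np.sin(th)]);p=s['position']
rows([(np.r_[p[:2]+.0045*k*u,.0305],rot(th,np.radians(10))) for k in range(1,11)],60)
o=p[:2]+.0755*u-.0012*np.array([-u[1],u[0]]);print(frompose(o,th))
E
```

```text
[0.50251734 0.0337805  0.030695  ] [[-0.0441  0.999  -0.009 ]
 [ 0.9838  0.045   0.1733]
 [ 0.1735 -0.0012 -0.9848]]
[{"dx": 4.4, "dy": 0.0, "dz": 1.0, "rx": -0.1, "ry": 0.0, "rz": -0.1, "gripper": 60.0}, {"dx": 8.8, "dy": 0.0, "dz": 1.8, "rx": -0.1, "ry": 0.0, "rz": -0.1, "gripper": 60.0}, {"dx": 13.3, "dy": 0.0, "dz": 2.5, "rx": -0.1, "ry": 0.0, "rz": -0.1, "gripper": 60.0}, {"dx": 17.7, "dy": 0.0, "dz": 3.3, "rx": -0.1, "ry": 0.0, "rz": -0.1, "gripper": 60.0}, {"dx": 22.1, "dy": 0.0, "dz": 4.1, "rx": -0.1, "ry": 0.0, "rz": -0.1, "gripper": 60.0}, {"dx": 26.6, "dy": 0.0, "dz": 4.9, "rx": -0.1, "ry": 0.0, "rz": -0.1, "gripper": 60.0}, {"dx": 31.0, "dy": 0.0, "dz": 5.7, "rx": -0.1, "ry": 0.0, "rz": -0.1, "gripper": 60.0}, {"dx": 35.4, "dy": 0.0, "dz": 6.4, "rx": -0.1, "ry": 0.0, "rz": -0.1, "gripper": 60.0}, {"dx": 39.9, "dy": 0.0, "dz": 7.2, "rx": -0.1, "ry": 0.0, "rz": -0.1, "gripper": 60.0}, {"dx": 44.3, "dy": -0.1, "dz": 8.0, "rx": -0.1, "ry": 0.0, "rz": -0.1, "gripper": 60.0}]
(np.float64(-0.07688413595846956), np.float64(1.1017454058769257e-05), np.float64(-0.0026179938779913314))
```

Emit:
{"api": "arm_command", "payload": {"steps": [{"dx": 4.4,"dy": 0,"dz": 1.0,"rx": -0.1,"ry": 0,"rz": -0.1,"gripper": 60},{"dx": 8.8,"dy": 0,"dz": 1.8,"rx": -0.1,"ry": 0,"rz": -0.1,"gripper": 60},{"dx": 13.3,"dy": 0,"dz": 2.5,"rx": -0.1,"ry": 0,"rz": -0.1,"gripper": 60},{"dx": 17.7,"dy": 0,"dz": 3.3,"rx": -0.1,"ry": 0,"rz": -0.1,"gripper": 60},{"dx": 22.1,"dy": 0,"dz": 4.1,"rx": -0.1,"ry": 0,"rz": -0.1,"gripper": 60},{"dx": 26.6,"dy": 0,"dz": 4.9,"rx": -0.1,"ry": 0,"rz": -0.1,"gripper": 60},{"dx": 31.0,"dy": 0,"dz": 5.7,"rx": -0.1,"ry": 0,"rz": -0.1,"gripper": 60},{"dx": 35.4,"dy": 0,"dz": 6.4,"rx": -0.1,"ry": 0,"rz": -0.1,"gripper": 60},{"dx": 39.9,"dy": 0,"dz": 7.2,"rx": -0.1,"ry": 0,"rz": -0.1,"gripper": 60},{"dx": 44.3,"dy": 0,"dz": 8.0,"rx": -0.1,"ry": 0,"rz": -0.1,"gripper": 60}]}}

```text
t: 14.55
position: [0.5003, 0.0785, 0.0303]
eef_rot: [[-0.046, 0.999, -0.008], [0.984, 0.046, 0.173], [0.173, 0.0, -0.985]]
ft_force: [0.6, -2.0, 0.7]
finger_gap: 0.0596
```

```bash
python3 look.py 13 380; python3 - <<'E'
from h import *
i,d=grab_frame('top');save('top13',i,(130,200,280,310),5)
E
```

```text
14.55 [0.50033578 0.07849275 0.03028005] [ 0.56946304 -1.95916312  0.69451428]
14.6 [0.50007265 0.07934207 0.03021349] [-0.32671221  0.53570636  0.94135098]
yaw 92.6589838840754
```

View pics/top13.png

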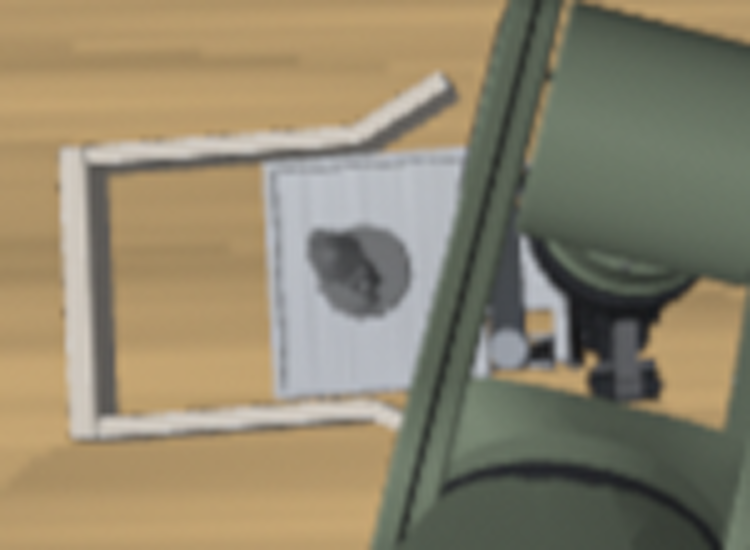

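View pics/w13.png

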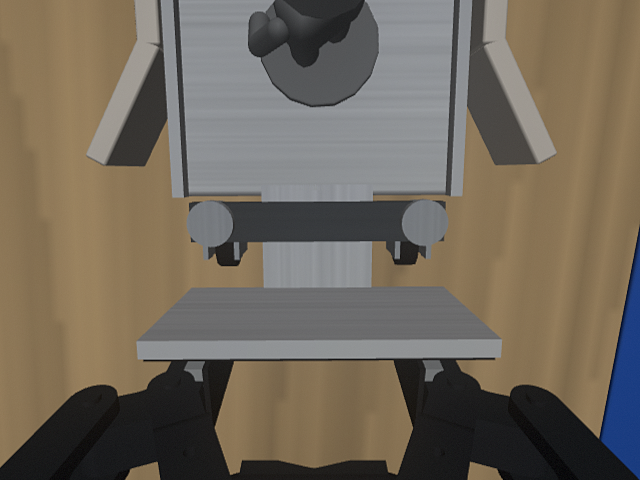

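Emit:
{"api": "arm_command", "payload": {"steps": [{"dx": 4.4,"dy": 0,"dz": 0.7,"rx": 0,"ry": 0,"rz": 0,"gripper": 60},{"dx": 8.8,"dy": 0,"dz": 1.5,"rx": 0,"ry": 0,"rz": 0,"gripper": 60},{"dx": 13.3,"dy": 0,"dz": 2.2,"rx": 0,"ry": 0,"rz": 0,"gripper": 60},{"dx": 17.7,"dy": 0,"dz": 3.0,"rx": 0,"ry": 0,"rz": 0,"gripper": 60},{"dx": 22.1,"dy": 0,"dz": 3.8,"rx": 0,"ry": 0,"rz": 0,"gripper": 60},{"dx": 26.6,"dy": 0,"dz": 4.6,"rx": 0,"ry": 0,"rz": 0,"gripper": 60},{"dx": 31.0,"dy": 0,"dz": 5.4,"rx": 0,"ry": 0,"rz": 0,"gripper": 60},{"dx": 35.4,"dy": 0,"dz": 6.1,"rx": 0,"ry": 0,"rz": 0,"gripper": 60},{"dx": 39.9,"dy": 0,"dz": 6.9,"rx": 0,"ry": 0,"rz": 0,"gripper": 60},{"dx": 44.3,"dy": 0,"dz": 7.7,"rx": 0,"ry": 0,"rz": 0,"gripper": 60}]}}

```text
t: 15.53
position: [0.4981, 0.1234, 0.0302]
eef_rot: [[-0.046, 0.999, -0.008], [0.984, 0.046, 0.173], [0.173, 0.0, -0.985]]
ft_force: [-0.1, -1.3, -1.4]
finger_gap: 0.06
```

```bash
python3 look.py 14 390; python3 - <<'E'
from h import *
i,d=grab_frame('top');save('top14',i,(130,200,280,310),5)
E
```

```text
15.5333 [0.49814219 0.12340439 0.03024908] [-0.09732096 -1.26693508 -1.4499984 ]
15.5833 [0.49814171 0.12425523 0.03038692] [-0.14886946  0.68583623  0.57630171]
yaw 92.65802513967019
```

View pics/top14.png

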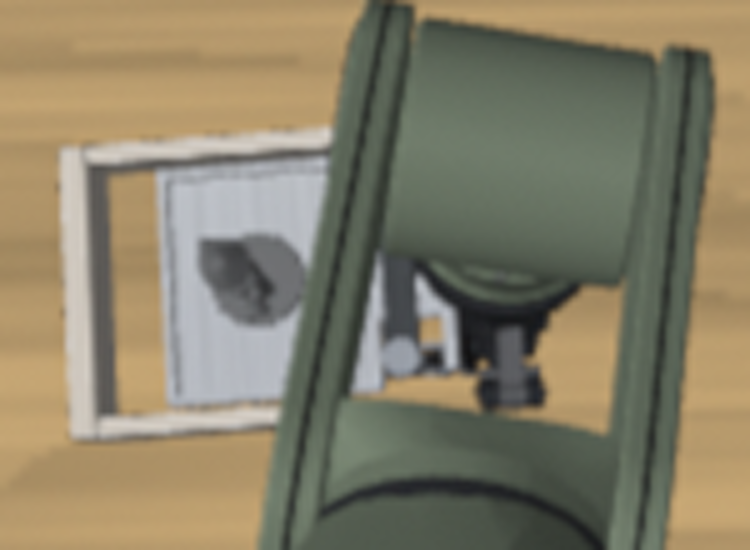

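View pics/w14.png

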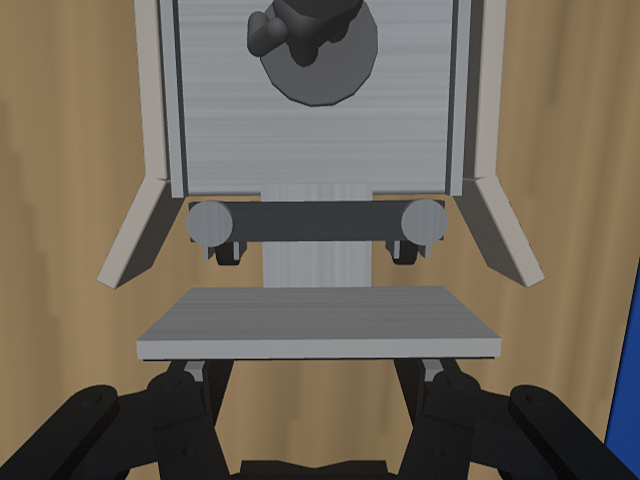

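View pics/s14.png

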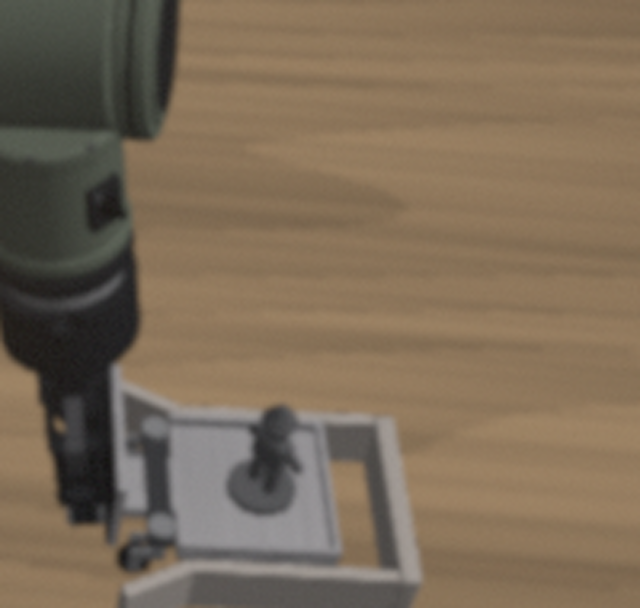

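Emit:
{"api": "arm_command", "payload": {"steps": [{"dx": 2.5,"dy": 0,"dz": 0.4,"rx": 0,"ry": 0,"rz": 0,"gripper": 60},{"dx": 5,"dy": 0,"dz": 0.8,"rx": 0,"ry": 0,"rz": 0,"gripper": 60},{"dx": 7.5,"dy": 0,"dz": 1.3,"rx": 0,"ry": 0,"rz": 0,"gripper": 60},{"dx": 10,"dy": 0,"dz": 1.7,"rx": 0,"ry": 0,"rz": 0,"gripper": 60},{"dx": 12.3,"dy": 0,"dz": 2.1,"rx": 0,"ry": 0,"rz": 0,"gripper": 60},{"dx": 14.5,"dy": 0,"dz": 2.5,"rx": 0,"ry": 0,"rz": 0,"gripper": 60},{"dx": 16.5,"dy": 0,"dz": 2.9,"rx": 0,"ry": 0,"rz": 0,"gripper": 60},{"dx": 18,"dy": 0,"dz": 3.1,"rx": 0,"ry": 0,"rz": 0,"gripper": 60},{"dx": 19.5,"dy": 0,"dz": 3.4,"rx": 0,"ry": 0,"rz": 0,"gripper": 60},{"dx": 21,"dy": 0,"dz": 3.7,"rx": 0,"ry": 0,"rz": 0,"gripper": 60}]}}

```text
t: 16.52
position: [0.4974, 0.1444, 0.0304]
eef_rot: [[-0.046, 0.999, -0.007], [0.984, 0.046, 0.173], [0.173, 0.001, -0.985]]
ft_force: [-0.7, -1.6, 1.0]
finger_gap: 0.0599
```

```bash
python3 look.py 15 390; python3 - <<'E'
from h import *
i,d=grab_frame('top');save('top15',i,(130,200,230,310),6)
s=sensors.read_state();print(s['position'],s['ft_force'])
E
```

```text
16.5167 [0.49736718 0.14437615 0.03040069] [-0.65686861 -1.56191475  0.97222736]
16.5667 [0.49729891 0.14464641 0.03035266] [-1.05014602 -0.68595324  0.26292459]
yaw 92.65012371544117
[0.49731855 0.14456458 0.03031574] [-0.05058591 -0.12559982 -0.17196997]
```

View pics/top15.png

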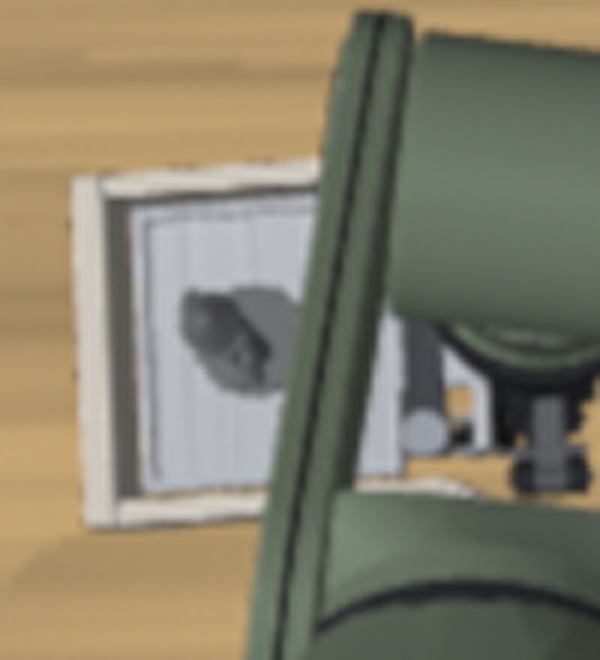

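View pics/s15.png

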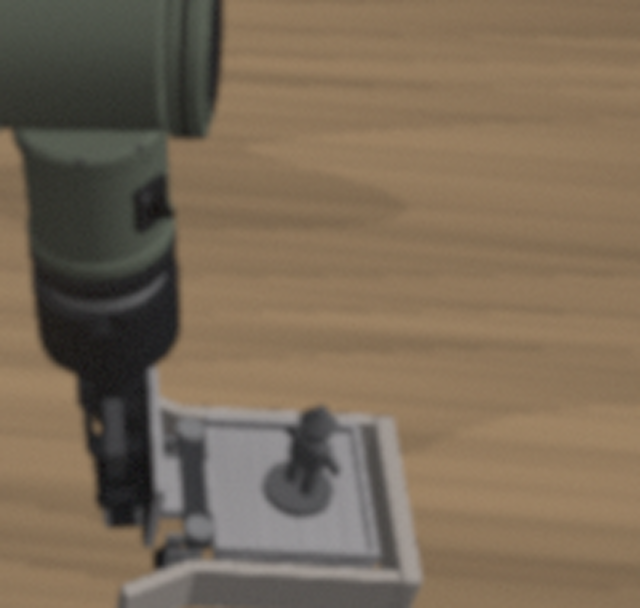

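Emit:
{"api": "arm_command", "payload": {"steps": [{"dx": 1,"dy": 0,"dz": 0.2,"rx": 0,"ry": 0,"rz": 0,"gripper": 60},{"dx": 2,"dy": 0,"dz": 0.4,"rx": 0,"ry": 0,"rz": 0,"gripper": 60},{"dx": 3,"dy": 0,"dz": 0.5,"rx": 0,"ry": 0,"rz": 0,"gripper": 60},{"dx": 4,"dy": 0,"dz": 0.7,"rx": 0,"ry": 0,"rz": 0,"gripper": 60},{"dx": 5,"dy": 0,"dz": 0.9,"rx": 0,"ry": 0,"rz": 0,"gripper": 60},{"dx": 5.6,"dy": 0,"dz": 1.0,"rx": 0,"ry": 0,"rz": 0,"gripper": 60},{"dx": 6.2,"dy": 0,"dz": 1.1,"rx": 0,"ry": 0,"rz": 0,"gripper": 60}]}}

```text
t: 17.25
position: [0.497, 0.1506, 0.0303]
eef_rot: [[-0.046, 0.999, -0.008], [0.984, 0.046, 0.173], [0.173, 0.0, -0.985]]
ft_force: [-0.4, -1.4, 0.5]
finger_gap: 0.0601
```

Emit:
{"api": "arm_command", "payload": {"steps": [{"dx": 0.5,"dy": 0,"dz": 0.1,"rx": 0,"ry": 0,"rz": 0,"gripper": 60},{"dx": 1.0,"dy": 0,"dz": 0.2,"rx": 0,"ry": 0,"rz": 0,"gripper": 60}]}}

```text
t: 17.42
position: [0.497, 0.1516, 0.0303]
eef_rot: [[-0.046, 0.999, -0.008], [0.984, 0.046, 0.173], [0.173, 0.0, -0.985]]
ft_force: [0.2, -1.5, 0.0]
finger_gap: 0.06
```

Emit:
{"api": "arm_command", "payload": {"steps": [{"dx": 0.5,"dy": 0,"dz": 0.1,"rx": 0,"ry": 0,"rz": 0,"gripper": 60},{"dx": 1.0,"dy": 0,"dz": 0.2,"rx": 0,"ry": 0,"rz": 0,"gripper": 60}]}}

```text
t: 17.58
position: [0.4969, 0.1526, 0.0303]
eef_rot: [[-0.046, 0.999, -0.008], [0.984, 0.046, 0.173], [0.173, 0.0, -0.985]]
ft_force: [0.2, -1.3, 0.6]
finger_gap: 0.0598
```

Emit:
{"api": "arm_command", "payload": {"steps": [{"dx": 0.4,"dy": 0,"dz": 0.1,"rx": 0,"ry": 0,"rz": 0,"gripper": 60},{"dx": 0.8,"dy": 0,"dz": 0.1,"rx": 0,"ry": 0,"rz": 0,"gripper": 60}]}}

```text
t: 17.75
position: [0.4969, 0.1534, 0.0303]
eef_rot: [[-0.046, 0.999, -0.008], [0.984, 0.046, 0.173], [0.173, 0.0, -0.985]]
ft_force: [-0.1, -1.2, 1.3]
finger_gap: 0.0601
```

Emit:
{"api": "arm_command", "payload": {"steps": [{"dx": 0.4,"dy": 0,"dz": 0.1,"rx": 0,"ry": 0,"rz": 0,"gripper": 60},{"dx": 0.8,"dy": 0,"dz": 0.1,"rx": 0,"ry": 0,"rz": 0,"gripper": 60}]}}

```text
t: 17.92
position: [0.4968, 0.1542, 0.0303]
eef_rot: [[-0.046, 0.999, -0.008], [0.984, 0.046, 0.173], [0.173, 0.0, -0.985]]
ft_force: [-1.0, -2.3, -0.3]
finger_gap: 0.0599
```

```bash
python3 - <<'E'
from h import *
i,d=grab_frame('top');save('top16',i,(130,200,230,310),6)
s=sensors.read_state();print(s['position'],s['ft_force'])
E
```

```text
[0.49687672 0.15425648 0.03034783] [-0.87895222 -1.37163587  0.77717442]
```

View pics/top16.png

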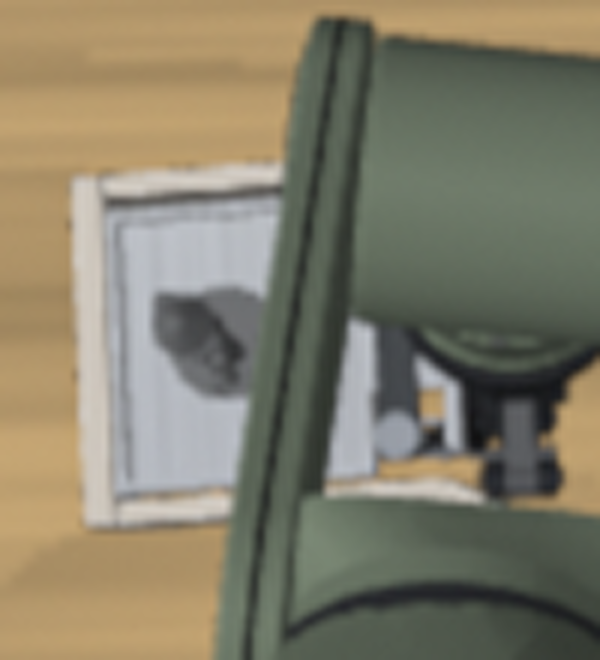

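Emit:
{"api": "arm_command", "payload": {"steps": [{"dx": 0.3,"dy": 0,"dz": 0.1,"rx": 0,"ry": 0,"rz": 0,"gripper": 60}]}}

```text
t: 18.05
position: [0.4968, 0.1545, 0.0303]
eef_rot: [[-0.046, 0.999, -0.008], [0.984, 0.046, 0.173], [0.173, 0.0, -0.985]]
ft_force: [-0.1, -1.9, 1.2]
finger_gap: 0.0601
```

Emit:
{"api": "arm_command", "payload": {"steps": [{"dx": 0.3,"dy": 0,"dz": 0,"rx": 0,"ry": 0,"rz": 0,"gripper": 60}]}}

```text
t: 18.13
position: [0.4969, 0.1548, 0.0304]
eef_rot: [[-0.046, 0.999, -0.007], [0.984, 0.046, 0.173], [0.173, 0.0, -0.985]]
ft_force: [-0.2, -1.4, 0.2]
finger_gap: 0.06
```

Emit:
{"api": "arm_command", "payload": {"steps": [{"dx": 0.3,"dy": 0,"dz": 0.1,"rx": 0,"ry": 0,"rz": 0,"gripper": 60}]}}

```text
t: 18.22
position: [0.4968, 0.1551, 0.0303]
eef_rot: [[-0.046, 0.999, -0.008], [0.984, 0.046, 0.173], [0.173, 0.0, -0.985]]
ft_force: [-1.5, -1.5, 0.3]
finger_gap: 0.0602
```

Emit:
{"api": "arm_command", "payload": {"steps": [{"dx": 0.3,"dy": 0,"dz": 0,"rx": 0,"ry": 0,"rz": 0,"gripper": 60}]}}

```text
t: 18.3
position: [0.4968, 0.1554, 0.0303]
eef_rot: [[-0.046, 0.999, -0.008], [0.984, 0.046, 0.173], [0.173, 0.0, -0.985]]
ft_force: [-0.9, -1.5, 0.5]
finger_gap: 0.0604
```

Emit:
{"api": "arm_command", "payload": {"steps": [{"dx": 0.3,"dy": 0,"dz": 0.1,"rx": 0,"ry": 0,"rz": 0,"gripper": 60}]}}

```text
t: 18.38
position: [0.4968, 0.1555, 0.0303]
eef_rot: [[-0.046, 0.999, -0.008], [0.984, 0.047, 0.172], [0.172, 0.001, -0.985]]
ft_force: [-0.4, -2.6, 1.9]
finger_gap: 0.0602
```

Emit:
{"api": "arm_command", "payload": {"steps": [{"dx": 0.3,"dy": 0,"dz": 0,"rx": 0,"ry": 0,"rz": 0,"gripper": 60}]}}

```text
t: 18.47
position: [0.4968, 0.1555, 0.0303]
eef_rot: [[-0.046, 0.999, -0.008], [0.984, 0.047, 0.172], [0.172, 0.001, -0.985]]
ft_force: [-0.8, -4.2, -0.2]
finger_gap: 0.0598
```

Emit:
{"api": "arm_command", "payload": {"steps": [{"dx": 0.3,"dy": 0,"dz": 0.1,"rx": 0,"ry": 0,"rz": 0,"gripper": 60}]}}

```text
t: 18.55
position: [0.4968, 0.1556, 0.0303]
eef_rot: [[-0.046, 0.999, -0.008], [0.984, 0.047, 0.171], [0.171, 0.001, -0.985]]
ft_force: [-0.0, -6.4, 1.2]
finger_gap: 0.0598
```

Emit:
{"api": "arm_command", "payload": {"steps": [{"dx": 0.3,"dy": 0,"dz": 0,"rx": 0,"ry": 0,"rz": 0,"gripper": 60}]}}

```text
t: 18.63
position: [0.4968, 0.1556, 0.0303]
eef_rot: [[-0.046, 0.999, -0.007], [0.984, 0.047, 0.171], [0.171, 0.001, -0.985]]
ft_force: [-1.4, -7.5, 0.6]
finger_gap: 0.0603
```

Emit:
{"api": "arm_command", "payload": {"steps": [{"dx": 0.1,"dy": 0,"dz": 0,"rx": 0,"ry": 0,"rz": 0,"gripper": 60}]}}

```text
t: 18.72
position: [0.4968, 0.1556, 0.0303]
eef_rot: [[-0.046, 0.999, -0.007], [0.984, 0.047, 0.171], [0.171, 0.001, -0.985]]
ft_force: [-0.3, -7.5, 2.2]
finger_gap: 0.0599
```

Emit:
{"api": "arm_command", "payload": {"steps": [{"dx": 0,"dy": 0,"dz": 0,"rx": 0,"ry": 0,"rz": 0,"gripper": 60}]}}

```text
t: 18.8
position: [0.4968, 0.1556, 0.0303]
eef_rot: [[-0.046, 0.999, -0.008], [0.984, 0.047, 0.171], [0.171, 0.001, -0.985]]
ft_force: [-0.7, -6.9, 0.2]
finger_gap: 0.0599
```

Emit:
{"api": "arm_command", "payload": {"steps": [{"dx": 0,"dy": 0,"dz": 0,"rx": 0,"ry": 0,"rz": 0,"gripper": 60}]}}

```text
t: 18.88
position: [0.4968, 0.1556, 0.0303]
eef_rot: [[-0.046, 0.999, -0.007], [0.984, 0.047, 0.171], [0.171, 0.001, -0.985]]
ft_force: [-0.8, -6.2, 1.3]
finger_gap: 0.0599
```

Emit:
{"api": "arm_command", "payload": {"steps": [{"dx": 0,"dy": 0,"dz": 0,"rx": 0,"ry": 0,"rz": 0,"gripper": 60}]}}

```text
t: 18.97
position: [0.4968, 0.1556, 0.0303]
eef_rot: [[-0.046, 0.999, -0.008], [0.984, 0.047, 0.171], [0.171, 0.0, -0.985]]
ft_force: [-0.6, -6.9, 1.3]
finger_gap: 0.0597
```

```bash
python3 - <<'E'
from h import *
f=[]
for k in range(4):
    s=sensors.read_state();f.append(s['ft_force']);i,d=grab_frame(['wrist','top','scene','wrist'][k])
    save('h%d'%k,i)
print(s['t'],s['position'],np.round(f,2),np.mean(f,0))
E
```

```text
19.1167 [0.4968153  0.15560614 0.03033271] [[-0.64 -6.91  1.26]
 [-1.13 -6.35  1.52]
 [-1.34 -6.26  1.97]
 [-1.03 -6.72  1.46]] [-1.0351662  -6.55811527  1.55535727]
```

Emit:
{"api": "arm_command", "payload": {"steps": [{"dx": 0.3,"dy": 0,"dz": 0.1,"rx": 0,"ry": 0,"rz": 0,"gripper": 60},{"dx": 0.3,"dy": 0,"dz": 0.1,"rx": 0,"ry": 0,"rz": 0,"gripper": 60}]}}

```text
t: 19.33
position: [0.4968, 0.1556, 0.0303]
eef_rot: [[-0.046, 0.999, -0.008], [0.984, 0.047, 0.17], [0.17, 0.0, -0.985]]
ft_force: [-0.9, -7.8, 1.4]
finger_gap: 0.0603
```

Emit:
{"api": "arm_command", "payload": {"steps": [{"dx": 0,"dy": 0,"dz": 0,"rx": 0,"ry": 0,"rz": 0,"gripper": 60}]}}

```text
t: 19.42
position: [0.4968, 0.1556, 0.0303]
eef_rot: [[-0.046, 0.999, -0.008], [0.984, 0.047, 0.17], [0.17, 0.0, -0.985]]
ft_force: [-0.5, -8.1, 1.0]
finger_gap: 0.06
```

Emit:
{"api": "arm_command", "payload": {"steps": [{"dx": 0,"dy": 0,"dz": 0,"rx": 0,"ry": 0,"rz": 0,"gripper": 60}]}}

```text
t: 19.5
position: [0.4969, 0.1556, 0.0303]
eef_rot: [[-0.046, 0.999, -0.007], [0.984, 0.047, 0.17], [0.17, 0.001, -0.985]]
ft_force: [-2.1, -7.6, 1.3]
finger_gap: 0.0603
```

Emit:
{"api": "arm_command", "payload": {"steps": [{"dx": 0,"dy": 0,"dz": 0,"rx": 0,"ry": 0,"rz": 0,"gripper": 60}]}}

```text
t: 19.58
position: [0.4968, 0.1556, 0.0303]
eef_rot: [[-0.046, 0.999, -0.008], [0.984, 0.047, 0.17], [0.17, 0.0, -0.985]]
ft_force: [-0.6, -8.1, 2.2]
finger_gap: 0.0601
```

Emit:
{"api": "arm_command", "payload": {"steps": [{"dx": 0,"dy": 0,"dz": 0,"rx": 0,"ry": 0,"rz": 0,"gripper": 60}]}}

```text
t: 19.67
position: [0.4968, 0.1556, 0.0303]
eef_rot: [[-0.046, 0.999, -0.008], [0.984, 0.047, 0.17], [0.17, 0.0, -0.985]]
ft_force: [-0.2, -7.5, 1.9]
finger_gap: 0.0596
```

Emit:
{"api": "arm_command", "payload": {"steps": [{"dx": 0,"dy": 0,"dz": 0,"rx": 0,"ry": 0,"rz": 0,"gripper": 60},{"dx": 0,"dy": 0,"dz": 0,"rx": 0,"ry": 0,"rz": 0,"gripper": 60},{"dx": 0,"dy": 0,"dz": 0,"rx": 0,"ry": 0,"rz": 0,"gripper": 60},{"dx": 0,"dy": 0,"dz": 0,"rx": 0,"ry": 0,"rz": 0,"gripper": 60},{"dx": 0,"dy": 0,"dz": 0,"rx": 0,"ry": 0,"rz": 0,"gripper": 60},{"dx": 0,"dy": 0,"dz": 0,"rx": 0,"ry": 0,"rz": 0,"gripper": 60}]}}

```text
t: 20.17
position: [0.4968, 0.1556, 0.0303]
eef_rot: [[-0.046, 0.999, -0.008], [0.984, 0.047, 0.17], [0.17, 0.0, -0.985]]
ft_force: [-0.8, -8.5, 0.9]
finger_gap: 0.0599
```

```bash
python3 look.py 17 390
```

```text
20.1667 [0.49682892 0.15558566 0.03027608] [-0.78574335 -8.46763335  0.85261302]
20.2167 [0.49683161 0.15562014 0.03028345] [-0.79993719 -6.58564947  1.77393255]
yaw 92.69475369479362
```

View pics/s17.png

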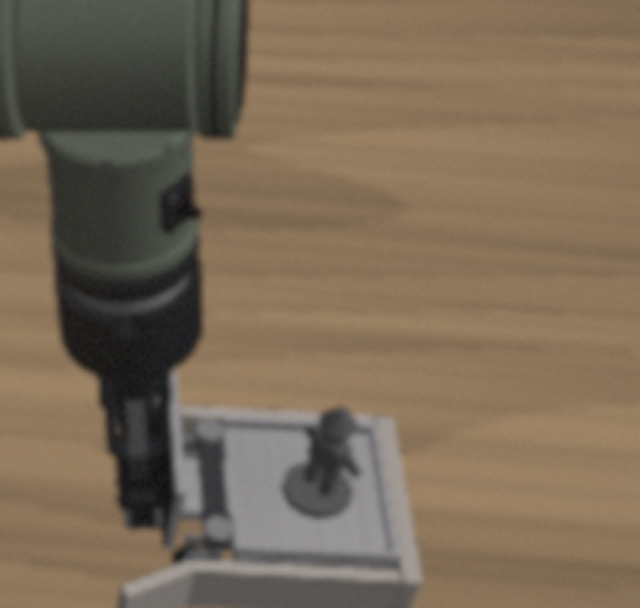

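View pics/w17.png

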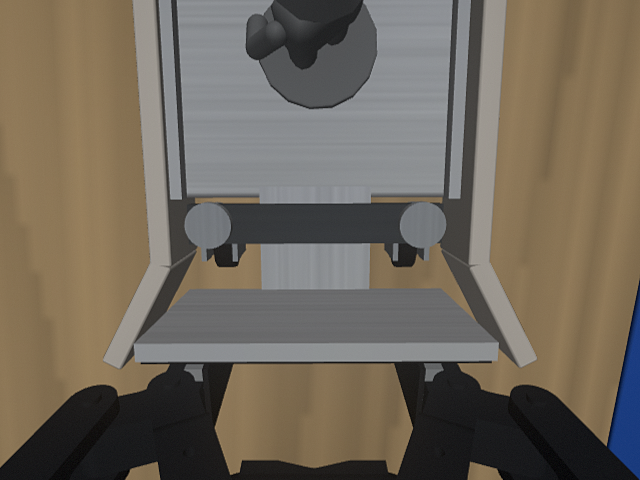

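Emit:
{"api": "arm_command", "payload": {"steps": [{"dx": -1,"dy": 0,"dz": -0.2,"rx": 0,"ry": 0,"rz": 0,"gripper": 60},{"dx": -2.5,"dy": 0,"dz": -0.4,"rx": 0,"ry": 0,"rz": 0,"gripper": 60},{"dx": -5,"dy": 0,"dz": -0.9,"rx": 0,"ry": 0,"rz": 0,"gripper": 60},{"dx": -9,"dy": 0,"dz": -1.6,"rx": 0,"ry": 0,"rz": 0,"gripper": 60},{"dx": -16,"dy": 0,"dz": -2.8,"rx": 0,"ry": 0,"rz": 0,"gripper": 60},{"dx": -28,"dy": 0,"dz": -4.9,"rx": 0,"ry": 0,"rz": 0,"gripper": 60},{"dx": -40,"dy": 0,"dz": -7,"rx": 0,"ry": 0,"rz": 0,"gripper": 60},{"dx": -52,"dy": 0,"dz": -9,"rx": 0,"ry": 0,"rz": 0,"gripper": 60},{"dx": -60,"dy": 0,"dz": -10.5,"rx": 0,"ry": 0,"rz": 0,"gripper": 60}]}}

```text
t: 21.02
position: [0.4998, 0.0942, 0.0303]
eef_rot: [[-0.044, 0.999, -0.007], [0.984, 0.045, 0.172], [0.172, 0.001, -0.985]]
ft_force: [-0.3, 0.2, -0.4]
finger_gap: 0.0599
```

Emit:
{"api": "arm_command", "payload": {"steps": [{"dx": -5,"dy": 0,"dz": -15,"rx": 0,"ry": 0,"rz": 0,"gripper": 60},{"dx": -10,"dy": 0,"dz": -45,"rx": 0,"ry": 0,"rz": 0,"gripper": 60},{"dx": -16,"dy": 0,"dz": -80,"rx": 0,"ry": 0,"rz": 0,"gripper": 60},{"dx": -22,"dy": 0,"dz": -110,"rx": 0,"ry": 0,"rz": 0,"gripper": 60},{"dx": -25,"dy": 0,"dz": -130,"rx": 0,"ry": 0,"rz": 0,"gripper": 60},{"dx": -25,"dy": 0,"dz": -140,"rx": 0,"ry": 0,"rz": 0,"gripper": 60},{"dx": -25,"dy": 0,"dz": -140,"rx": 0,"ry": 0,"rz": 0,"gripper": 60}]}}

```text
t: 21.6
position: [0.5038, 0.0461, 0.1666]
eef_rot: [[-0.045, 0.999, -0.002], [0.984, 0.044, 0.172], [0.172, 0.006, -0.985]]
ft_force: [0.3, 0.3, -0.6]
finger_gap: 0.06
```

```bash
python3 look.py 18 390; python3 - <<'E'
from h import *
i,d=grab_frame('top');save('top18',i,(130,200,280,310),5)
i,d=grab_frame('scene');save('scene18',i)
E
```

```text
21.6 [0.50381812 0.04609192 0.16657193] [ 0.32567823  0.29218148 -0.61768953]
21.65 [0.50229422 0.04680287 0.16451083] [-0.89530774  0.14490954  0.15627862]
yaw 92.6111162220533
```

View pics/w18.png

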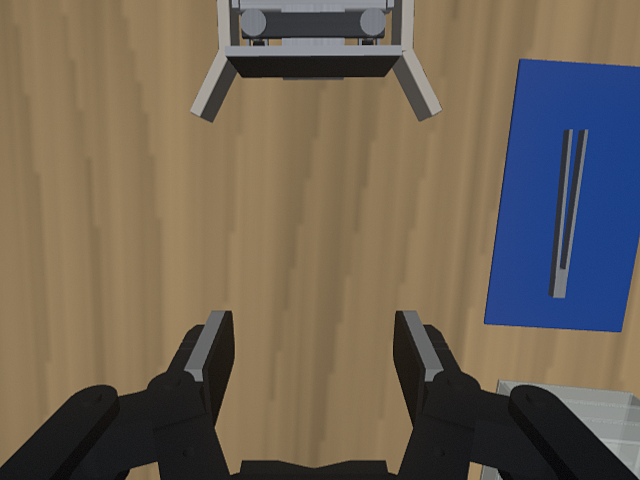

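View pics/scene18.png

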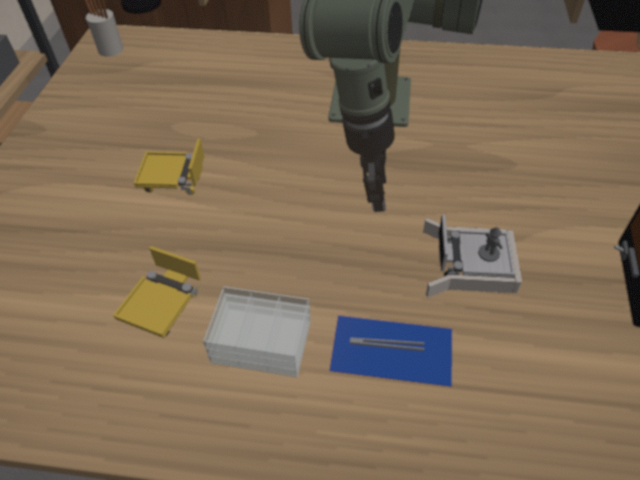

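View pics/top18.png

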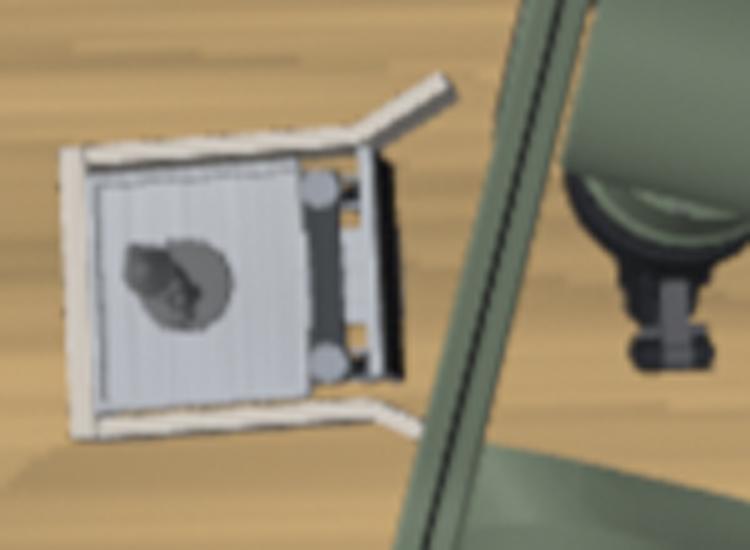

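```bash
python3 - <<'E'
from h import *
print(sensors.read_state()['t'],np.abs(sensors.read_state()['dq']).max()); print(arm.job_done())
E
```

```text
21.8 0.006634700350894656
the job is handed in; nothing more can be done
None
```

The caddy is parked against the bay's end stop with the figurine upright on its deck. I handed the job in at 21.8 s.

- **Castors:** I pushed squarely on the plate with two spread fingertips, straight ahead for about 75 mm. The wrist picture then showed both castors trailing straight.
- **Steering:** I ran an S-curve into the bay. In the mouth, the caddy measured centred between the walls to about 0.3 mm.
- **Pressing home:** I eased it up to the stop in 0.3 mm steps. The first hold settled at about 6.6 N, so I added 0.3 mm. That raised it to about 7.8 N, held for roughly 0.9 s with readings of 6.6 to 8.5 N. No force reading on the way passed about 4 N, though force was only read at the end of each move.
- **Letting go:** I backed straight off, then lifted. The force returned to zero.

**Last checks:** In the last pictures the caddy's front edge is against the stop and its castors are straight. The figurine looks upright and has not moved on the deck. The yellow look-alikes, tweezers and trays appear where they were.

**Disagreements:** The top and wrist cameras differed by 1 to 3 mm sideways and about 4 mm lengthwise on where the bay is, and by about 0.5° on its heading. I used the average, and it fitted. The force sensor has about 1 N of noise. That noise was present throughout the hold, so the lowest readings sit near the 6 N limit.

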